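# Eject the pressed pellet from the die and turn it out into the sample tray

## Robot

A 6-joint arm with a two-finger parallel gripper is mounted at the origin on the work surface. World frame = base frame: x ahead of the robot, y to its left, z up, the work surface at z = 0. Lengths are in m, angles in rad, forces in N, time in s.
With the tool pointing down it reaches from about 0.375 to 0.925 m from the base axis. Payload 5.7 kg.
Tool frame: the origin (TCP) lies on the centre line of the jaws, within the pads' length; the fingertips stand 19 mm ahead of it and the grasp point (between the pads) is the TCP; z points along the fingers, y is the line along which they close (so a half turn about z gives the same grasp; the last joint's range is limited). The gripper opens to 85 mm and grips with 20 to 120 N. Pads are 22 mm wide; open, the fingers measure 114 mm over their backs; the gripper's body (76 mm by 85 mm) begins 54 mm behind the grasp point. The pads swing forward as they close: fully open they stand 13 mm farther back than shut.
Start: joints at [-1.307, 0.359, 1.51, -0, 1.272, -0.115], TCP at [0.222, -0.557, 0.25] pointing down, gripper open.
Joint ranges: [-2.97, 2.97], [-1.01, 2.36], [0.21, 2.38], [-0.96, 4.11], [0.2, 2.71], [-2.98, 2.98]. Speed limits (rad/s): [2.39, 2.39, 3.14, 3.14, 3.14, 3.14].

## Interface

Orientations are given as a unit quaternion [w, x, y, z].
In Python, from bench import sensors, viewer, order, finder gives the robot as it stands.
- The arm moves only by the shell command python3 -m creep 'ROWS'. ROWS is JSON, a list of rows, each an object with "delta_rot": the turn, a rotation vector about the tool's x, y, z as a fraction of full scale, a list of three; "dp": the shift along the tool's x, y, z as a fraction of full scale, a list of three; "grip": the closure, from -1 (fully open) to 1 (shut). In form: [{"delta_rot": [ax, ay, az], "dp": [tx, ty, tz], "grip": grip}, ...]. A call has 1 to 5 rows; each row is the pose to reach, as a shift and turn from the pose commanded when the call began, along the tool's axes at that moment; what a row does not reach only later rows make up. Full scale, the value 1, is 25 cm for a shift and 60 degrees for a turn. A row lasts 1/12 s, in which the tool goes at most 41.7 mm and 7.16 degrees, less where a joint would pass 70% of its speed; a pose out of reach is approached as far as the arm can. A call with a number of a shift or a turn outside -1 to 1 is refused whole. A call with a gripper value outside its range is refused whole. The fingers move at their own pace and stop on an object; the grip force is fixed at half the most. Time passes only in rows, so rows that repeat a pose let the fingers close. It gives the time, the measured TCP pose, the force, the opening and the grip force at its end, in the units of the state.
- sensors.get_state(): the state, without advancing time (a new reading comes with each control period).
- viewer.camera(name): name is "scene" or "top" or "wrist"; returns (picture, depth): 420x560x3 uint8, red, green, blue; 420x560 float32, m along the optical axis (not along the pixel's ray), 0 where there is no reading.
- viewer.calibration(name): a dict with "camera_matrix" (3x3 intrinsics, pixels), "origin" and "attitude" of the camera in the world; the wrist camera has in their place "T_tool_cam" (4x4, takes a point from camera to tool coordinates, whose origin is the TCP and whose axes are the flange's). Camera axes: x right, y up, looking along -z (the intrinsics and any distortion apply to the point x, -y, -z); pixel columns grow to the right and rows downward; lengths in m; the calibration is good to about 2 mm. The wrist camera is an equidistant fisheye: a pixel r from the principal point sees the ray r / f radians off the axis. A picture is of the moment at which its call begins: read the wrist's pose just before it. calibration takes no time and is no camera call.
- order.job_done(): hands the job in; it is judged then, once.
Trained networks look in the newest picture that a camera, given by its name, has taken for a name from the list of things; names that differ only in an ending like _2 or _b are one class to them, and where a whole thing is asked for, a point or a joint stands for the part that bears it (a point fixed in the world has none). Each returns a list of dicts, best first, with "score" (0 to 1); they miss things now and then, are a little off and sometimes report something else, mostly with a low value. They report only what shows in the picture. A call takes as long as a camera call. They do not tell look-alikes from the thing itself.
- finder.regions_of(camera, query): "pixels" (420x560 bool, what is visible of it) and "pixel" ([row, column] in pixels, amid what is visible of it).
- finder.pinpoint(camera, query): "pixel" ([row, column] in pixels: a listed point, or the origin of a listed thing).
The state is a dict: "t": time; "joint_positions": joint angles; "joint_vel": joint speeds; "effort": joint torques, N m; "ee_pos": TCP position; "ee_rot": TCP orientation; "force": force on the tool from outside, world axes, zero at the start; "torque": the same for the moment, N m; "finger_gap": finger opening in m; "finger_force": force on a finger pad.
Only numpy, scipy, OpenCV 4.12 (cv2) and the standard library are available. Lean on these libraries where they do the work, as an engineer would, in place of code of your own. Each camera call takes 0.05 s, during which the arm holds its last target. There are 200 camera calls.

## Task

Take the red-handled drift rod from the orange rack and push the stack (spacer, pellet, spacer) down out of the bore of the steel die into the ejection cup that the die stands on, then put the drift back upright in the rack. Lift the empty die off the cup and stand it upright on the blue mat next to the cup, then carry the cup to the white tray, tip all three pieces out into the tray from low down so the pellet does not fall far, and stand the cup upright on the mat again. Set things down rather than dropping them, and do not disturb the flask, the jug or the die's base.

Things in the scene. Friction and masses are not known exactly. Their poses are not given: they have to be found in the camera images.
- drift_grip (a point): Drift (push-out rod), loose, 0.18 kg, 120 mm long, standing upright in a hole of the orange rack: a steel rod 16 mm in diameter and 80 mm long with a flat tip, topped by a red round grip 28 mm in diameter and 40 mm tall. This point is the centre of the grip, 100 mm above the tip; z runs from the tip to the top.
- rack: Orange tube rack, fixed, 112 (x) x 78 (y) x 60 mm high; six 24 mm holes at x = -34, 0, 34, y = -17, 17 mm in its 5 mm top plate; a rod in a hole stands on the base plate, 5 mm above the origin (centre of the underside, z up). The drift starts in the hole at x = -34, y = -17; two blue-capped tubes, up to 103 mm high, are at x = 34; the other holes are empty.
- die_mid (a point): Die body, loose, 0.5 kg: dark steel cylinder with two bright bands, 48 mm in diameter and 50 mm tall, with a bore 25.6 mm in diameter right through it along z (up). It starts upright on the ejection cup, its lower 4 mm inside the cup's rim. This point is its centre, half-way up.
- die_foot (a point): Centre of the die's lower face, 25 mm below the die's centre. The stack of three discs is held tight in the bore: its bottom starts 6 mm and its top 30 mm above this point (20 mm below the die's upper face). Pushing it down takes about 7 to 14 N all the way; once the drift's tip is level with this point or up to 3 mm below it, all three discs have dropped into the cup.
- cup_mid (a point): Ejection cup, loose, 0.2 kg: aluminium cylinder with a dark band near its foot, 58 mm in outer diameter, 41 mm tall, standing on the mat, open at the top. This point is its centre, 20.5 mm above its underside; z points out of its mouth. A rim 4 mm high and 50 mm across inside locates the die.
- cup_floor (a point): Centre of the floor of the cup's pocket, 5 mm above the cup's underside. The pocket is 32 mm deep and widens from 28 mm across at the floor to 40 mm at the top. The discs are slippery: when the cup is tipped by 100 to 115 degrees from upright they slide out.
- spacer_low_mid (a point): Lower spacer, loose steel disc 24.4 mm in diameter and 8 mm thick, 30 g; starts lowest in the die's bore. This point is its centre; z is the disc's axis.
- pellet_mid (a point): Pressed pellet, loose cream-coloured ceramic disc 24.4 mm in diameter and 8 mm thick, 13 g; starts between the two spacers. This point is its centre; z is the disc's axis.
- spacer_top_mid (a point): Upper spacer, loose steel disc 24.4 mm in diameter and 8 mm thick, 30 g; starts uppermost in the bore, where the drift meets it. This point is its centre; z is the disc's axis.
- mat: Blue bench mat, fixed, 200 (x) x 280 (y) x 3 mm thick, under the cup. Origin: centre of the underside, z up. The cup starts up to 80 mm to either side of its middle along y; the rest of it is free for the die.
- tray: White sample tray, fixed, 180 (x) x 140 (y) x 24 mm high, walls and floor 4 to 5 mm thick, grey liner. Origin: centre of the underside, z up.
- flask_mid (a point): Bystander: loose stoppered volumetric flask, 68 mm across its bulb, 172 mm tall. This point is on its axis, 35 mm above the bench.
- jug_mid (a point): Bystander: loose translucent plastic measuring jug, 108 mm across, 152 mm tall, handle towards its +y to 85 mm from the axis. This point is on its axis, 76 mm above the bench.
- die_base: Bystander: the die's loose steel base, a disc 60 mm in diameter and 14 mm thick with a 24 mm spigot 6 mm high on top. Origin: centre of the underside.
Not all that is in view belongs to the job. Of the things that look like the tray, take the one that is farthest to the robot's right at the start. Leave any pink look-alike of the part that bears cup_mid alone.

How it is judged:
On the way, in this order (a step that is already met when the one before it is completed fails the run):
1. the held drift presses on the stack inside the die, which stands on the cup (contact force between drift and spacer_top above 2 N and contact force between the fingers and drift above 1 N and z of spacer_low_mid in the frame of die_mid above -0.025 m and distance between die_mid and cup_mid below 0.048 m and angle between die_mid's own z axis and vertical below 0.1 rad), for 0.1 s.
2. all three pieces are out of the die and lie in the cup's pocket, with the die still standing on the cup (distance between each of spacer_low_mid, pellet_mid, spacer_top_mid and cup_mid below 0.03 m and z of each of spacer_low_mid, pellet_mid, spacer_top_mid in the frame of cup_mid below 0.016 m and distance between die_mid and cup_mid below 0.048 m and angle between die_mid's own z axis and vertical below 0.1 rad), for 0.2 s.
3. the drift is back in the rack and the die stands upright on the mat beside the cup, the three pieces still in the cup (distance between each of spacer_low_mid, pellet_mid, spacer_top_mid and cup_mid below 0.03 m and z of each of spacer_low_mid, pellet_mid, spacer_top_mid in the frame of cup_mid below 0.016 m and x of die_mid in the frame of mat between -0.1 and 0.1 m and y of die_mid in the frame of mat between -0.14 and 0.14 m and z of die_mid in the frame of mat below 0.032 m and angle between die_mid's own z axis and vertical below 0.1 rad and horizontal distance between die_mid and cup_mid above 0.05 m and x of drift_grip in the frame of rack between -0.056 and 0.056 m and y of drift_grip in the frame of rack between -0.039 and 0.039 m and z of drift_grip in the frame of rack below 0.115 m and angle between drift_grip's own z axis and vertical below 0.25 rad), for 0.2 s.
4. the cup is over the tray, tipped by more than 35 degrees, with the three pieces still in it (distance between each of spacer_low_mid, pellet_mid, spacer_top_mid and cup_mid below 0.034 m and angle between cup_mid's own z axis and vertical above 0.6 rad and x of cup_mid in the frame of tray between -0.1 and 0.1 m and y of cup_mid in the frame of tray between -0.08 and 0.08 m), for 0.04 s.
At the end, for the whole second after the job is handed in: The drift stands upright in a hole of the rack (within 14 degrees); the die stands upright on the mat (within 6 degrees), at least 50 mm from the cup, centre to centre; the cup stands upright on the mat (within 6 degrees); the pellet and both spacers lie in the tray; all are at rest (x of drift_grip in the frame of rack between -0.056 and 0.056 m and y of drift_grip in the frame of rack between -0.039 and 0.039 m and z of drift_grip in the frame of rack below 0.115 m and angle between drift_grip's own z axis and vertical below 0.25 rad and x of die_mid in the frame of mat between -0.1 and 0.1 m and y of die_mid in the frame of mat between -0.14 and 0.14 m and z of die_mid in the frame of mat below 0.032 m and angle between each of die_mid, cup_mid's own z axis and vertical below 0.1 rad and horizontal distance between die_mid and cup_mid above 0.05 m and x of cup_mid in the frame of mat between -0.1 and 0.1 m and y of cup_mid in the frame of mat between -0.14 and 0.14 m and z of cup_mid in the frame of mat below 0.0275 m and x of spacer_low_mid in the frame of tray between -0.086 and 0.086 m and y of spacer_low_mid in the frame of tray between -0.066 and 0.066 m and z of each of spacer_low_mid, pellet_mid, spacer_top_mid in the frame of tray below 0.036 m and x of pellet_mid in the frame of tray between -0.086 and 0.086 m and y of pellet_mid in the frame of tray between -0.066 and 0.066 m and x of spacer_top_mid in the frame of tray between -0.086 and 0.086 m and y of spacer_top_mid in the frame of tray between -0.066 and 0.066 m and linear speed of each of drift, die, cup, spacer_low, pellet, spacer_top below 0.03 m/s); the robot touches nothing.
It fails at once if the flask, the jug or the die's base is moved by more than 30 mm or tipped by more than 17 degrees (distance of any of flask_mid, jug_mid, die_base from where it was at the start of the episode above 0.03 m or angle between any of flask_mid, jug_mid, die_base's own z axis and vertical above 0.3 rad).
It fails at once if the drift is dropped (falls free by more than about 25 mm) (linear speed of drift above 0.7 m/s and contact force between the fingers and drift below 0.1 N).
It fails at once if the die is dropped (falls free by more than about 25 mm) (linear speed of die above 0.7 m/s and contact force between the fingers and die below 0.1 N).
It fails at once if the cup is dropped (falls free by more than about 25 mm) (linear speed of cup above 0.7 m/s and contact force between the fingers and cup below 0.1 N).
It fails at once if the pellet falls fast, as from more than about 15 cm (1.8 m/s) (linear speed of pellet above 1.8 m/s).
It also fails if it takes over 70 s, if anything falls off the work surface, if the arm or the gripper's body presses on something with over 40 N, if the wrist force passes 120 N, or if a joint passes its speed limit or range.

## Working session

There is one attempt and no reset: what is moved stays moved. The work goes in short steps, Python scripts to look and compute and a shell command to move; the robot and the scene stay as the last step left them, time stands still between calls to the robot, and variables do not carry over. Pictures are saved under pics/ and viewed, at most 10 in all, crops included, and the job is handed in when it is done.

```bash
mkdir -p pics
cat > h.py <<'E'
import numpy as np, cv2
from scipy.spatial.transform import Rotation as R
from bench import sensors, viewer, order, finder
def q2R(q): return R.from_quat([q[1],q[2],q[3],q[0]]).as_matrix()
def att(a):
    a=np.array(a,float)
    return a if a.shape==(3,3) else q2R(a)
def save(name,img): cv2.imwrite('pics/'+name,cv2.cvtColor(img,cv2.COLOR_RGB2BGR))
def cloud(cam,depth):
    c=viewer.calibration(cam);K=np.array(c['camera_matrix']);h,w=depth.shape
    u,v=np.meshgrid(np.arange(w),np.arange(h))
    x=(u-K[0,2])/K[0,0];y=(v-K[1,2])/K[1,1]
    P=np.stack([x*depth,-y*depth,-depth],-1)
    return P@att(c['attitude']).T+np.array(c['origin'])
def ray(cam,px,z):
    c=viewer.calibration(cam);K=np.array(c['camera_matrix'])
    d=att(c['attitude'])@np.array([(px[1]-K[0,2])/K[0,0],-(px[0]-K[1,2])/K[1,1],-1])
    o=np.array(c['origin']);return o+d*(z-o[2])/d[2]
def rows(dpw,rv=(0,0,0)):
    s=sensors.get_state();M=q2R(s['ee_rot'])
    return M.T@np.array(dpw)/.25
E
python3 - <<'E'
from h import *
s=sensors.get_state();print(s['ee_pos'],s['ee_rot']);print(q2R(s['ee_rot']).round(3))
for cam in('scene','top'):
    im,d=viewer.camera(cam);save(cam+'.png',im);np.save(cam+'.npy',d);P=cloud(cam,d);print(cam,viewer.calibration(cam).keys(),viewer.calibration(cam)['origin'])
    for n in['drift_grip','rack','die_mid','cup_mid','mat','tray','flask_mid','jug_mid','die_base']:
        for r in finder.regions_of(cam,n)[:4]:
            if r['score']<.3: continue
            m=r['pixels']&(d>0);p=P[m]
            if len(p)==0: continue
            lo,hi=np.percentile(p,2,0),np.percentile(p,98,0)
            print(n,round(r['score'],2),np.array(r['pixel']).round(),'n',m.sum(),'lo',lo.round(3),'hi',hi.round(3))
E
```

```text
[ 0.22168062 -0.55687258  0.24945637] [-9.07184377e-04  9.82121339e-01  1.88246768e-01 -7.83887920e-05]
[[ 0.929  0.37  -0.   ]
 [ 0.37  -0.929  0.002]
 [ 0.    -0.002 -1.   ]]
scene dict_keys(['camera_matrix', 'origin', 'attitude']) [ 1.08978662 -0.62640267  0.69323821]
drift_grip 0.88 [289.  83.] n 394 lo [ 0.395 -0.368  0.02 ] hi [ 0.417 -0.345  0.126]
rack 0.75 [309. 108.] n 2661 lo [ 0.37  -0.38   0.001] hi [ 0.492 -0.276  0.103]
die_mid 0.76 [252. 222.] n 498 lo [ 0.461 -0.106  0.002] hi [0.573 0.015 0.091]
cup_mid 0.8 [272. 224.] n 341 lo [ 0.53  -0.111  0.003] hi [ 0.579 -0.067  0.045]
mat 0.64 [264. 238.] n 4787 lo [ 0.431 -0.169 -0.001] hi [0.631 0.105 0.005]
tray 0.77 [196. 286.] n 1577 lo [0.383 0.238 0.001] hi [0.569 0.395 0.024]
tray 0.63 [169. 322.] n 1240 lo [ 0.383  0.478 -0.002] hi [0.564 0.622 0.023]
tray 0.63 [286.  81.] n 437 lo [ 0.303 -0.368  0.   ] hi [ 0.417 -0.331  0.126]
flask_mid 0.58 [315. 279.] n 1100 lo [ 0.742 -0.177  0.017] hi [ 0.793 -0.132  0.172]
jug_mid 0.6 [235. 349.] n 2672 lo [0.737 0.073 0.008] hi [0.832 0.192 0.151]
die_base 0.65 [286. 277.] 
[... 511 characters left out ...]
68 lo [ 0.572 -0.264  0.005] hi [ 0.623 -0.21   0.043]
cup_mid 0.53 [242. 322.] n 81 lo [ 0.521 -0.073 -0.001] hi [ 0.565 -0.048  0.052]
mat 0.64 [245. 307.] n 6114 lo [ 0.431 -0.162 -0.003] hi [0.627 0.108 0.008]
tray 0.67 [265. 191.] n 3187 lo [ 0.386  0.251 -0.001] hi [0.565 0.397 0.025]
tray 0.59 [262. 106.] n 3299 lo [ 0.386  0.484 -0.   ] hi [0.56  0.623 0.025]
flask_mid 0.63 [165. 352.] n 448 lo [ 0.731 -0.168  0.03 ] hi [ 0.786 -0.112  0.173]
jug_mid 0.74 [150. 257.] n 1557 lo [ 0.735  0.078 -0.002] hi [0.84  0.196 0.153]
die_base 0.72 [266. 193.] n 3128 lo [ 0.388  0.25  -0.   ] hi [0.564 0.396 0.025]
die_base 0.6 [190. 316.] n 333 lo [ 0.661 -0.062  0.001] hi [ 0.715 -0.009  0.022]
```

```bash
python3 -c "
import cv2
a=cv2.imread('pics/top.png');cv2.imwrite('pics/top2.png',cv2.resize(a[110:380,60:470],(800,527),interpolation=cv2.INTER_CUBIC))"
```

```text
(no output)
```

View pics/scene.png

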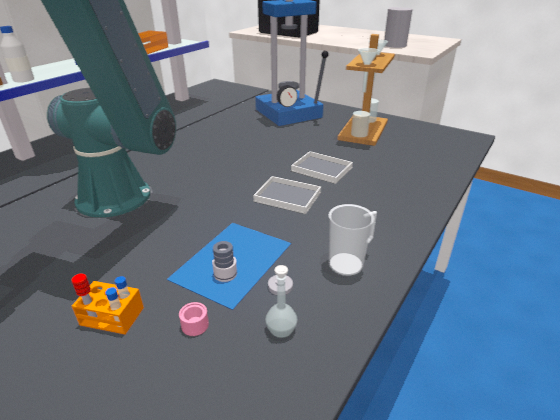

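View pics/top2.png

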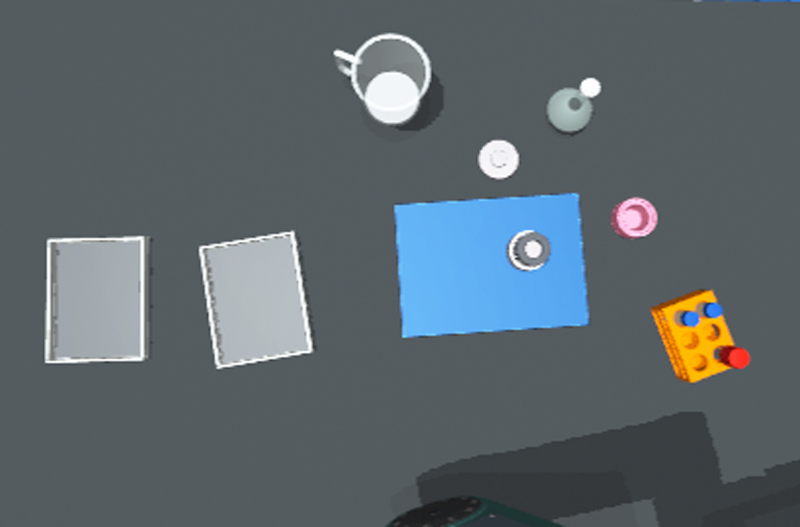

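Candidates for the tray: scene (194,287) / top (265,191), and scene (167,322) / top (262,106). The first lies farther to the robot's right (y≈0.32 against 0.55), and the enlarged crop shows two like trays, so that one is meant. The pink cup (scene 319,194) is the look-alike and stays. The real cup is the white one under the die (scene 272,224).

```bash
cat >> h.py <<'E'
def circ(p,r=None):
    from scipy.optimize import least_squares
    f=lambda q:np.hypot(p[:,0]-q[0],p[:,1]-q[1])-(q[2] if r is None else r)
    s=least_squares(f,[*p[:,:2].mean(0),r or .02],loss='soft_l1',f_scale=.002);return s.x
E
python3 - <<'E'
from h import *
from scipy.ndimage import binary_dilation
for cam in('scene','top'):
    im=cv2.cvtColor(cv2.imread('pics/%s.png'%cam),cv2.COLOR_BGR2RGB).astype(int);d=np.load(cam+'.npy');P=cloud(cam,d)
    z=P[...,2];near=lambda c,r:np.hypot(P[...,0]-c[0],P[...,1]-c[1])<r
    red=(im[...,0]>120)&(im[...,1]<60)&(im[...,2]<60)
    m=red&near((.405,-.35),.05)&(z>.119);p=P[m];print(cam,'drift top',len(p),p.min(0),p.max(0),(p.min(0)+p.max(0))/2)
    m=near((.55,-.085),.05)&(z>.084)&(z<.1);p=P[m];print('die top',len(p),(p.min(0)+p.max(0))/2,p.max(0)-p.min(0))
    blue=(im[...,2]>150)&(im[...,0]<80)
    m=blue&near((.45,-.31),.09)&(z>.07);p=P[m];print('tubes',[ (g.mean(0).round(3),len(g)) for g in (p[p[:,0]>p[:,0].mean()],p[p[:,0]<=p[:,0].mean()])])
    org=(im[...,0]>180)&(im[...,1]>90)&(im[...,2]<70)&near((.43,-.32),.1)&(abs(z-.06)<.006);p=P[org]
    print('rack',cv2.minAreaRect(p[:,:2].astype(np.float32)*1000))
    m=blue&near((.53,-.03),.2)&(abs(z)<.015);print('mat',cv2.minAreaRect(P[m][:,:2].astype(np.float32)*1000))
    for n in['tray','flask_mid']:
      for r in finder.regions_of(cam,n)[:2]:
        p=P[r['pixels']&(d>0)];
        if n=='tray':p=p[(abs(p[:,1]-.32)<.13)&(p[:,2]>.015)]
        if len(p)>50:print(n,r['score'],cv2.minAreaRect(p[:,:2].astype(np.float32)*1000))
print(viewer.calibration('wrist'))
E
```

```text
scene drift top 119 [ 0.38913478 -0.36840505  0.11949339] [ 0.41732894 -0.34154045  0.1273268 ] [ 0.40323186 -0.35497275  0.1234101 ]
die top 185 [ 0.55049396 -0.08241354  0.08773394] [0.04760354 0.04873927 0.00742969]
tubes [(array([ 0.469, -0.327,  0.102]), 62), (array([ 0.455, -0.302,  0.103]), 56)]
rack ((429.0779113769531, -327.0610046386719), (113.17729187011719, 79.9842529296875), 21.327529907226562)
mat ((530.4530029296875, -30.133056640625), (200.39036560058594, 282.60784912109375), 4.3212714195251465)
tray 0.77 ((474.9928283691406, 316.729248046875), (183.26284790039062, 149.39126586914062), 9.772637367248535)
flask_mid 0.58 ((728.5277709960938, -94.32485961914062), (63.31992721557617, 190.9656982421875), 32.69917297363281)
top drift top 76 [ 0.38837175 -0.36544614  0.11973175] [ 0.41493861 -0.33696609  0.13040328] [ 0.40165518 -0.35120611  0.12506751]
die top 170 [ 0.549618   -0.07778479  0.08963137] [0.04444655 0.04688458 0.01120146]
tubes [(array([ 0.466, -0.324,  0.102]), 42), (array([ 0.453, -0.301,  0.103]), 49)]
rack ((426.89959716796875, -323.4122314453125), (112.71
[... 217 characters left out ...]
7630920410156, 140.92445373535156), 10.36694049835205)
flask_mid 0.63 ((760.8690795898438, -141.55941772460938), (64.75369262695312, 64.68067932128906), 80.16651153564453)
{'camera_matrix': array([[325.1922621 ,   0.        , 280.42000001],
       [  0.        , 325.1922621 , 212.22363923],
       [  0.        ,   0.        ,   1.        ]]), 'T_tool_cam': array([[ 1.12267981e-04,  9.50067433e-01,  3.12044645e-01,
         8.06828924e-02],
       [ 9.99999991e-01, -1.29362329e-04,  3.40815204e-05,
         2.13425291e-04],
       [ 7.27465646e-05,  3.12044639e-01, -9.50067439e-01,
        -1.23981640e-01],
       [ 0.00000000e+00,  0.00000000e+00,  0.00000000e+00,
         1.00000000e+00]])}
```

```bash
M='[{"delta_rot":[0,0,0],"dp":[0.487,-0.244,0.06],"grip":-1},{"delta_rot":[0,0,0],"dp":[0.487,-0.244,0.06],"grip":-1},{"delta_rot":[0,0,0],"dp":[0.487,-0.244,0.06],"grip":-1},{"delta_rot":[0,0,0],"dp":[0.487,-0.244,0.06],"grip":-1},{"delta_rot":[0,0,0],"dp":[0.487,-0.244,0.06],"grip":-1}]'; echo skip >/dev/null
python3 -m creep '[{"delta_rot":[0,0,0],"dp":[0.487,-0.244,0.06],"grip":-1},{"delta_rot":[0,0,0],"dp":[0.487,-0.244,0.06],"grip":-1},{"delta_rot":[0,0,0],"dp":[0.487,-0.244,0.06],"grip":-1},{"delta_rot":[0,0,0],"dp":[0.487,-0.244,0.06],"grip":-1}]'
python3 -m creep '[{"delta_rot":[0,0,0],"dp":[0.487,-0.244,0.06],"grip":-1},{"delta_rot":[0,0,0],"dp":[0.487,-0.244,0.06],"grip":-1},{"delta_rot":[0,0,0],"dp":[0.487,-0.244,0.06],"grip":-1},{"delta_rot":[0,0,0],"dp":[0.487,-0.244,0.06],"grip":-1},{"delta_rot":[0,0,0],"dp":[0.487,-0.244,0.06],"grip":-1}]'
cat >> h.py <<'E'
def wrist():
    s=sensors.get_state();im,d=viewer.camera('wrist');c=viewer.calibration('wrist');K=np.array(c['camera_matrix']);T=np.array(c['T_tool_cam'])
    u,v=np.meshgrid(np.arange(d.shape[1]),np.arange(d.shape[0]));x=(u-K[0,2])/K[0,0];y=(v-K[1,2])/K[1,1]
    th=np.hypot(x,y)+1e-9;k=np.tan(th)/th
    P=np.stack([x*k*d,-y*k*d,-d],-1)@T[:3,:3].T+T[:3,3]
    return im.astype(int),d,P@q2R(s['ee_rot']).T+np.array(s['ee_pos']),s
E
python3 - <<'E'
from h import *
im,d,P,s=wrist();save('w1.png',im.astype(np.uint8))
print(s['ee_pos'],q2R(s['ee_rot']).round(3),s['joint_positions'],s['force'])
red=(im[...,0]>110)&(im[...,1]<60)&(im[...,2]<60)&(d>0)
p=P[red&(P[...,2]>.119)&(P[...,2]<.135)];print(len(p),p.min(0),p.max(0),circ(p),np.median(p,0), (p.min(0)+p.max(0))/2)
E
```

```text
t: 1.53
ee_pos: [0.3146, -0.4509, 0.2344]
ee_rot: [-0.002, 0.982, 0.189, 0.001]
force: [0.6, 0.5, -0.7]
finger_gap: 0.0854
finger_force: 0.0
t: 1.95
ee_pos: [0.4045, -0.3516, 0.22]
ee_rot: [-0.001, 0.982, 0.19, 0.0]
force: [-0.6, -0.0, -0.2]
finger_gap: 0.085
finger_force: 0.0
[ 0.40449704 -0.35156067  0.21998568] [[ 0.928  0.374 -0.   ]
 [ 0.374 -0.928  0.001]
 [ 0.    -0.001 -1.   ]] [-8.44884405e-01  2.98572023e-01  1.68545854e+00  7.67902207e-04
  1.15858556e+00  3.42714083e-01] [-0.57918492 -0.03294615 -0.16491774]
1 [ 0.41553352 -0.36178509  0.11955081] [ 0.41553352 -0.36178509  0.11955081] [ 0.42333295 -0.36958452  0.01103005] [ 0.41553352 -0.36178509  0.11955081] [ 0.41553352 -0.36178509  0.11955081]
```

View pics/w1.png

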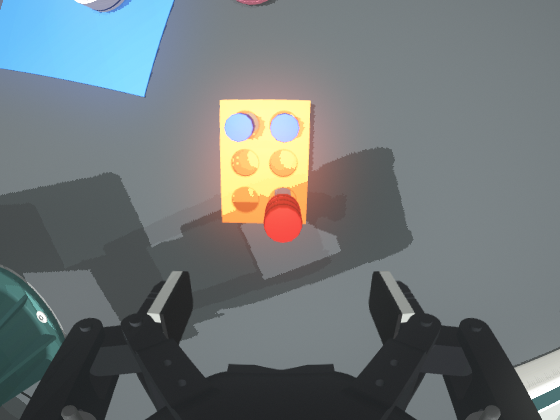

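The wrist picture shows the drift's red grip at (220,283), standing in the near right hole of the rack, between the fingers. The tubes are at (127,240) and (127,285).

Run:
```python
from h import *
im,d,P,s=wrist()
print(P[220,283],d[220,283],P[127,240],P[127,285],P[300,150])
hsv=cv2.cvtColor(im.astype(np.uint8),cv2.COLOR_RGB2HSV)
m=((hsv[...,0]<5)|(hsv[...,0]>174))&(hsv[...,1]>150)&(d>0)
m[:180]=0;m[260:]=0
p=P[m];print(m.sum(),p.min(0),p.max(0))
t=p[p[:,2]>p[:,2].max()-.008];print(len(t),(t.min(0)+t.max(0))/2,circ(t))
b=(abs(P[...,2]-.06)<.006)&(d>0)&(hsv[...,0]>8)&(hsv[...,0]<28)&(hsv[...,1]>120);print(cv2.minAreaRect(P[b][:,:2].astype(np.float32)*1000))
bl=(hsv[...,0]>100)&(hsv[...,0]<130)&(hsv[...,1]>80)&(P[...,2]>.085)&(d>0);q=P[bl];print(len(q),q.mean(0))
```

```text
[ 0.40679719 -0.35423334  0.12464167] 0.23293978 [ 0.45539799 -0.30076639  0.10456912] [ 0.46732479 -0.33153528  0.10293685] [ 0.39110833 -0.30080051  0.23855571]
1456 [ 0.39109051 -0.36656771  0.08721371] [ 0.41835635 -0.3392901   0.12765947]
1110 [ 0.4046278  -0.35297804  0.12370904] [ 0.40530661 -0.35294338  0.00962176]
((428.2777404785156, -326.328857421875), (109.63015747070312, 77.95352935791016), 20.6843318939209)
182 [ 0.45774775 -0.29425963  0.10310469]
```

```bash
python3 -m creep '[{"delta_rot":[0,0,0],"dp":[0,0.005,0.15],"grip":-1},{"delta_rot":[0,0,0],"dp":[0,0.005,0.3],"grip":-1},{"delta_rot":[0,0,0],"dp":[0,0.005,0.4],"grip":-1},{"delta_rot":[0,0,0],"dp":[0,0.005,0.452],"grip":-1},{"delta_rot":[0,0,0],"dp":[0,0.005,0.452],"grip":-1}]'
python3 -m creep '[{"delta_rot":[0,0,0],"dp":[0,0,0],"grip":1},{"delta_rot":[0,0,0],"dp":[0,0,0],"grip":1},{"delta_rot":[0,0,0],"dp":[0,0,0],"grip":1},{"delta_rot":[0,0,0],"dp":[0,0,0],"grip":1},{"delta_rot":[0,0,0],"dp":[0,0,0],"grip":1}]'
python3 -m creep '[{"delta_rot":[0,0,0],"dp":[0,0,0],"grip":1},{"delta_rot":[0,0,0],"dp":[0,0,0],"grip":1},{"delta_rot":[0,0,0],"dp":[0,0,0],"grip":1}]'
```

```text
t: 2.47
ee_pos: [0.4008, -0.3553, 0.1044]
ee_rot: [-0.002, 0.982, 0.187, -0.002]
force: [0.5, -0.2, 0.3]
finger_gap: 0.0857
finger_force: 0.0
t: 2.88
ee_pos: [0.4038, -0.3557, 0.1085]
ee_rot: [0.001, 0.982, 0.188, 0.0]
force: [-1.1, 4.9, 15.0]
finger_gap: 0.0266
finger_force: 58.0
t: 3.13
ee_pos: [0.4038, -0.3553, 0.1086]
ee_rot: [0.0, 0.982, 0.188, 0.0]
force: [-1.3, 1.1, 7.0]
finger_gap: 0.0267
finger_force: 58.4
```

```bash
python3 -m creep '[{"delta_rot":[0,0,0],"dp":[0,0,-0.1],"grip":1},{"delta_rot":[0,0,0],"dp":[0,0,-0.22],"grip":1},{"delta_rot":[0,0,0],"dp":[0,0,-0.35],"grip":1},{"delta_rot":[0,0,0],"dp":[0,0,-0.48],"grip":1},{"delta_rot":[0,0,0],"dp":[0,0,-0.48],"grip":1}]'
python3 -m creep '[{"delta_rot":[0,0,0],"dp":[0,0,0],"grip":1},{"delta_rot":[0,0,0],"dp":[0,0,0],"grip":1}]'
python3 - <<'E'
from h import *
s=sensors.get_state();M=q2R(s['ee_rot']);print(s['ee_pos'],s['finger_gap'])
for cam in('scene','top'):
    im,d=viewer.camera(cam);P=cloud(cam,d);im=im.astype(int);save(cam+'3.png',im.astype(np.uint8))
    dd=np.hypot(P[...,0]-.404,P[...,1]+.354)
    red=(im[...,0]>110)&(im[...,1]<60)&(im[...,2]<60)&(dd<.06)&(d>0);p=P[red];print(cam,len(p),p.min(0),p.max(0),p.mean(0))
    for z0,z1 in((.11,.14),(.14,.17),(.17,.195)):
        q=P[(dd<.03)&(P[...,2]>z0)&(P[...,2]<z1)&~red]; print('rod',len(q),q.mean(0) if len(q) else '')
E
```

```text
t: 3.55
ee_pos: [0.4061, -0.358, 0.234]
ee_rot: [0.005, 0.982, 0.188, 0.003]
force: [0.9, -1.7, -1.5]
finger_gap: 0.0268
finger_force: 59.9
t: 3.72
ee_pos: [0.403, -0.3546, 0.2269]
ee_rot: [-0.0, 0.982, 0.188, -0.0]
force: [-0.3, 0.7, -2.7]
finger_gap: 0.0265
finger_force: 59.9
[ 0.40302651 -0.35459293  0.2268854 ] 0.02652892181093333
scene 224 [ 0.39346212 -0.36325725  0.19912888] [ 0.41970335 -0.33964983  0.24434528] [ 0.41201778 -0.35312129  0.22817857]
rod 52 [ 0.40747645 -0.3564806   0.13229621]
rod 105 [ 0.40739079 -0.3567606   0.15475447]
rod 98 [ 0.40775321 -0.35695907  0.18259749]
top 36 [ 0.4070489 -0.3619113  0.2136515] [ 0.4149685  -0.32765466  0.27541809] [ 0.41134933 -0.34652651  0.2363599 ]
rod 18 [ 0.4022619  -0.34526094  0.13247484]
rod 29 [ 0.40113486 -0.34496488  0.15644323]
rod 13 [ 0.40492304 -0.34615535  0.17721837]
```

```bash
python3 -m creep '[{"delta_rot":[0,0,0],"dp":[0.1,-0.08,0],"grip":1},{"delta_rot":[0,0,0],"dp":[0.22,-0.18,0],"grip":1},{"delta_rot":[0,0,0],"dp":[0.34,-0.28,0],"grip":1},{"delta_rot":[0,0,0],"dp":[0.475,-0.398,0],"grip":1},{"delta_rot":[0,0,0],"dp":[0.475,-0.398,0],"grip":1}]'
python3 -m creep '[{"delta_rot":[0,0,0],"dp":[0.13,-0.11,0],"grip":1},{"delta_rot":[0,0,0],"dp":[0.25,-0.21,0],"grip":1},{"delta_rot":[0,0,0],"dp":[0.37,-0.31,0],"grip":1},{"delta_rot":[0,0,0],"dp":[0.44,-0.37,0],"grip":1},{"delta_rot":[0,0,0],"dp":[0.475,-0.398,0],"grip":1}]'
python3 -m creep '[{"delta_rot":[0,0,0],"dp":[0,0,0],"grip":1},{"delta_rot":[0,0,0],"dp":[0,0,0],"grip":1}]'
python3 - <<'E'
from h import *
im,d,P,s=wrist();save('w2.png',im.astype(np.uint8));print(s['ee_pos'],q2R(s['ee_rot']).round(3))
dd=np.hypot(P[...,0]-.55,P[...,1]+.082)
p=P[(dd<.032)&(abs(P[...,2]-.09)<.006)&(d>0)];print('wrist die',len(p),p.min(0),p.max(0))
for cam in('scene','top'):
    im,d=viewer.camera(cam);P=cloud(cam,d);dd=np.hypot(P[...,0]-.55,P[...,1]+.082);save(cam+'4.png',im)
    p=P[(dd<.03)&(abs(P[...,2]-.09)<.006)&(d>0)];
    q=P[(dd<.02)&(P[...,2]>.13)&(P[...,2]<.19)&(d>0)];print(cam,'die',(p.min(0)+p.max(0))/2,p.max(0)-p.min(0),'rod',len(q),q.mean(0))
E
```

```text
t: 4.23
ee_pos: [0.478, -0.2124, 0.2255]
ee_rot: [-0.003, 0.982, 0.19, -0.0]
force: [-0.4, -0.2, -1.3]
finger_gap: 0.0268
finger_force: 59.7
t: 4.65
ee_pos: [0.5507, -0.0793, 0.2256]
ee_rot: [-0.001, 0.982, 0.19, -0.001]
force: [-0.4, -0.0, -3.1]
finger_gap: 0.0267
finger_force: 59.9
t: 4.82
ee_pos: [0.5498, -0.0825, 0.2261]
ee_rot: [-0.0, 0.982, 0.189, -0.001]
force: [0.0, 0.3, -1.8]
finger_gap: 0.0266
finger_force: 59.9
[ 0.54977907 -0.0825187   0.2261282 ] [[ 0.929  0.371 -0.003]
 [ 0.371 -0.929 -0.   ]
 [-0.002 -0.001 -1.   ]]
wrist die 1528 [ 0.52891056 -0.10341071  0.08405086] [ 0.57603393 -0.05601624  0.09281124]
scene die [ 0.55128194 -0.08198378  0.08790295] [0.04889208 0.04828937 0.00761243] rod 147 [ 0.55206674 -0.08751471  0.16035011]
top die [ 0.5495259  -0.06909621  0.08940471] [0.04421485 0.02965753 0.0078906 ] rod 0 [nan nan nan]<stdin>:8: RuntimeWarning: Mean of empty slice.
  ret = um.true_divide(
```

View pics/w2.png

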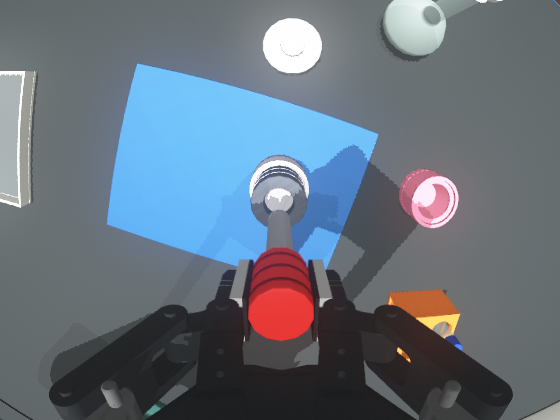

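The picture shows the rod's tip over the bore (about (200,279)), with the columns aligned. A small forward shift along tool x is still needed.

```bash
python3 -m creep '[{"delta_rot":[0,0,0],"dp":[0.01,0,0.0],"grip":1},{"delta_rot":[0,0,0],"dp":[0.01,0,0.06],"grip":1},{"delta_rot":[0,0,0],"dp":[0.01,0,0.12],"grip":1},{"delta_rot":[0,0,0],"dp":[0.01,0,0.16],"grip":1},{"delta_rot":[0,0,0],"dp":[0.01,0,0.17],"grip":1}]'
python3 -m creep '[{"delta_rot":[0,0,0],"dp":[0,0,0],"grip":1},{"delta_rot":[0,0,0],"dp":[0,0,0],"grip":1}]'
python3 - <<'E'
from h import *
s=sensors.get_state();print(s['ee_pos'],s['force'],s['torque'])
im,d=viewer.camera('scene');P=cloud('scene',d)
save('s5.png',cv2.resize(im[190:310,160:320],(800,600),interpolation=cv2.INTER_CUBIC))
E
```

```text
t: 5.38
ee_pos: [0.5514, -0.0819, 0.183]
ee_rot: [-0.001, 0.982, 0.188, -0.001]
force: [-0.3, 1.4, -1.6]
finger_gap: 0.0267
finger_force: 60.0
t: 5.55
ee_pos: [0.5531, -0.0819, 0.1851]
ee_rot: [0.0, 0.982, 0.188, 0.0]
force: [-0.4, -0.3, -2.3]
finger_gap: 0.0267
finger_force: 60.0
[ 0.55306591 -0.08188621  0.18511914] [-0.40199707 -0.31670621 -2.33327758] [ 0.01784972 -0.01212618  0.05899534]
```

View pics/s5.png

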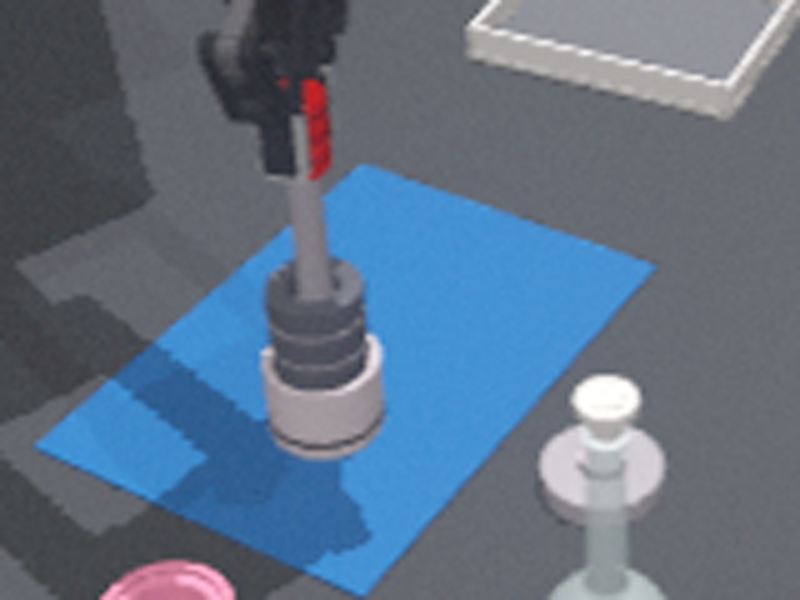

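The rod now enters the bore: its foot, at about (310,295) in the crop, is inside the rim of the die. There is no side force, so I push.

```bash
python3 -m creep '[{"delta_rot":[0,0,0],"dp":[0,0,0.02],"grip":1},{"delta_rot":[0,0,0],"dp":[0,0,0.035],"grip":1},{"delta_rot":[0,0,0],"dp":[0,0,0.048],"grip":1},{"delta_rot":[0,0,0],"dp":[0,0,0.055],"grip":1},{"delta_rot":[0,0,0],"dp":[0,0,0.062],"grip":1}]'
python3 -m creep '[{"delta_rot":[0,0,0],"dp":[0,0,0.006],"grip":1},{"delta_rot":[0,0,0],"dp":[0,0,0.012],"grip":1},{"delta_rot":[0,0,0],"dp":[0,0,0.018],"grip":1},{"delta_rot":[0,0,0],"dp":[0,0,0.024],"grip":1}]'
python3 -c "
from h import *
s=sensors.get_state();print(s['ee_pos'],s['force'],s['torque'])"
```

```text
t: 6.02
ee_pos: [0.554, -0.0817, 0.1707]
ee_rot: [0.0, 0.982, 0.188, 0.001]
force: [-1.7, 1.0, 11.4]
finger_gap: 0.0268
finger_force: 61.5
t: 6.35
ee_pos: [0.5537, -0.0816, 0.1646]
ee_rot: [0.0, 0.982, 0.188, 0.001]
force: [-0.7, 0.4, 8.5]
finger_gap: 0.0264
finger_force: 61.2
[ 0.55372894 -0.08164064  0.16463981] [-0.68491985  0.44192485  8.46428731] [ 0.08534578  0.36616283 -0.04148216]
```

```bash
python3 -m creep '[{"delta_rot":[0,0,0],"dp":[0,0,0.015],"grip":1},{"delta_rot":[0,0,0],"dp":[0,0,0.03],"grip":1},{"delta_rot":[0,0,0],"dp":[0,0,0.045],"grip":1},{"delta_rot":[0,0,0],"dp":[0,0,0.06],"grip":1},{"delta_rot":[0,0,0],"dp":[0,0,0.075],"grip":1}]'
python3 -m creep '[{"delta_rot":[0,0,0],"dp":[0,0,0.01],"grip":1},{"delta_rot":[0,0,0],"dp":[0,0,0.014],"grip":1},{"delta_rot":[0,0,0],"dp":[0,0,0.014],"grip":1},{"delta_rot":[0,0,0],"dp":[0,0,0.014],"grip":1}]'
python3 -c "
from h import *
s=sensors.get_state();print(s['ee_pos'],s['force'],s['torque'])
im,d=viewer.camera('scene')
P=cloud('scene',d);im=im.astype(int);dd=np.hypot(P[...,0]-.553,P[...,1]+.082)
red=(im[...,0]>110)&(im[...,1]<60)&(im[...,2]<60)&(dd<.06)&(d>0);p=P[red];print(len(p),p.min(0),p.max(0))"
```

```text
t: 6.77
ee_pos: [0.5531, -0.0815, 0.1447]
ee_rot: [0.0, 0.982, 0.188, 0.0]
force: [0.8, 0.3, -2.4]
finger_gap: 0.027
finger_force: 60.1
t: 7.1
ee_pos: [0.5527, -0.0815, 0.1408]
ee_rot: [-0.0, 0.982, 0.188, -0.0]
force: [0.9, 0.0, -1.9]
finger_gap: 0.0268
finger_force: 60.1
[ 0.55272981 -0.08150127  0.14075964] [ 0.86441391  0.03324185 -1.85706924] [-0.01456823  0.03116495 -0.03136041]
63 [ 0.54107819 -0.11549063  0.11834012] [ 0.57666226 -0.06717746  0.18891202]
```

```bash
python3 -m creep '[{"delta_rot":[0,0,0],"dp":[0,0,0],"grip":1},{"delta_rot":[0,0,0],"dp":[0,0,-0.06],"grip":1},{"delta_rot":[0,0,0],"dp":[0,0,-0.15],"grip":1},{"delta_rot":[0,0,0],"dp":[0,0,-0.25],"grip":1},{"delta_rot":[0,0,0],"dp":[0,0,-0.345],"grip":1}]'
python3 -m creep '[{"delta_rot":[0,0,0],"dp":[0,0,0],"grip":1},{"delta_rot":[0,0,0],"dp":[-0.12,0.1,0],"grip":1},{"delta_rot":[0,0,0],"dp":[-0.24,0.2,0],"grip":1},{"delta_rot":[0,0,0],"dp":[-0.36,0.3,0],"grip":1},{"delta_rot":[0,0,0],"dp":[-0.478,0.398,0],"grip":1}]'
python3 -m creep '[{"delta_rot":[0,0,0],"dp":[-0.12,0.1,0],"grip":1},{"delta_rot":[0,0,0],"dp":[-0.24,0.2,0],"grip":1},{"delta_rot":[0,0,0],"dp":[-0.36,0.3,0],"grip":1},{"delta_rot":[0,0,0],"dp":[-0.44,0.366,0],"grip":1},{"delta_rot":[0,0,0],"dp":[-0.478,0.398,0],"grip":1}]'
python3 -m creep '[{"delta_rot":[0,0,0],"dp":[0,0,0],"grip":1},{"delta_rot":[0,0,0],"dp":[0,0,0],"grip":1},{"delta_rot":[0,0,0],"dp":[0,0,0],"grip":1}]'
python3 - <<'E'
from h import *
s=sensors.get_state();print(s['ee_pos'],s['force'])
im,d=viewer.camera('scene');P=cloud('scene',d);save('s6.png',cv2.resize(im[220:340,30:190],(800,600),interpolation=cv2.INTER_CUBIC))
dd=np.hypot(P[...,0]-.404,P[...,1]+.354)
for z0,z1 in((.11,.14),(.14,.17),(.17,.195)):
    q=P[(dd<.03)&(P[...,2]>z0)&(P[...,2]<z1)]; print('rod',len(q),q.mean(0) if len(q) else '')
im,d=viewer.camera('scene')
dd=np.hypot(P[...,0]-.553,P[...,1]+.082);p=P[(dd<.04)&(abs(P[...,2]-.09)<.006)&(d>0)];print('die',(p.min(0)+p.max(0))/2,p.max(0)-p.min(0))
E
```

```text
t: 7.57
ee_pos: [0.5526, -0.0815, 0.2283]
ee_rot: [-0.0, 0.982, 0.188, -0.0]
force: [0.4, 0.1, -1.8]
finger_gap: 0.0266
finger_force: 60.0
t: 7.98
ee_pos: [0.4774, -0.2191, 0.2268]
ee_rot: [-0.0, 0.982, 0.189, -0.0]
force: [1.3, -0.2, -2.3]
finger_gap: 0.0268
finger_force: 60.2
t: 8.4
ee_pos: [0.4025, -0.3579, 0.2268]
ee_rot: [0.0, 0.982, 0.187, -0.0]
force: [0.4, -0.4, -2.7]
finger_gap: 0.0265
finger_force: 60.2
t: 8.65
ee_pos: [0.4046, -0.3535, 0.2268]
ee_rot: [-0.001, 0.982, 0.188, 0.0]
force: [-0.7, 0.3, -2.0]
finger_gap: 0.0264
finger_force: 60.2
[ 0.40462561 -0.35351862  0.22684494] [-0.67014827  0.30256586 -1.98813699]
rod 52 [ 0.40887103 -0.35523667  0.13242396]
rod 107 [ 0.40923522 -0.35569769  0.15541865]
rod 95 [ 0.4092159  -0.35556912  0.18288652]
die [ 0.54989003 -0.08042291  0.08792308] [0.04733414 0.04878087 0.00772611]
```

```bash
python3 -m creep '[{"delta_rot":[0,0,0],"dp":[-0.007,0.002,0.08],"grip":1},{"delta_rot":[0,0,0],"dp":[-0.007,0.002,0.15],"grip":1},{"delta_rot":[0,0,0],"dp":[-0.007,0.002,0.21],"grip":1},{"delta_rot":[0,0,0],"dp":[-0.007,0.002,0.25],"grip":1},{"delta_rot":[0,0,0],"dp":[-0.007,0.002,0.28],"grip":1}]'
python3 -m creep '[{"delta_rot":[0,0,0],"dp":[0,0,0.04],"grip":1},{"delta_rot":[0,0,0],"dp":[0,0,0.08],"grip":1},{"delta_rot":[0,0,0],"dp":[0,0,0.12],"grip":1},{"delta_rot":[0,0,0],"dp":[0,0,0.15],"grip":1},{"delta_rot":[0,0,0],"dp":[0,0,0.17],"grip":1}]'
python3 -m creep '[{"delta_rot":[0,0,0],"dp":[0,0,0.01],"grip":1},{"delta_rot":[0,0,0],"dp":[0,0,0.013],"grip":1},{"delta_rot":[0,0,0],"dp":[0,0,0.013],"grip":1}]'
```

```text
t: 9.17
ee_pos: [0.4031, -0.3547, 0.1562]
ee_rot: [-0.001, 0.982, 0.189, -0.0]
force: [0.2, -0.0, -1.8]
finger_gap: 0.0264
finger_force: 60.2
t: 9.58
ee_pos: [0.4027, -0.3557, 0.1137]
ee_rot: [-0.001, 0.982, 0.188, -0.0]
force: [-0.0, 0.0, -2.6]
finger_gap: 0.0266
finger_force: 60.2
t: 9.83
ee_pos: [0.403, -0.3561, 0.1115]
ee_rot: [-0.0, 0.982, 0.188, 0.0]
force: [-0.0, -0.9, -1.9]
finger_gap: 0.0268
finger_force: 60.2
```

```bash
python3 -m creep '[{"delta_rot":[0,0,0],"dp":[0,0,0.005],"grip":1},{"delta_rot":[0,0,0],"dp":[0,0,0.01],"grip":1},{"delta_rot":[0,0,0],"dp":[0,0,0.01],"grip":1}]'
python3 -m creep '[{"delta_rot":[0,0,0],"dp":[0,0,0],"grip":-1},{"delta_rot":[0,0,0],"dp":[0,0,0],"grip":-1},{"delta_rot":[0,0,0],"dp":[0,0,0],"grip":-1},{"delta_rot":[0,0,0],"dp":[0,0,0],"grip":-1},{"delta_rot":[0,0,0],"dp":[0,0,0],"grip":-1}]'
python3 -m creep '[{"delta_rot":[0,0,0],"dp":[0,0,-0.1],"grip":-1},{"delta_rot":[0,0,0],"dp":[0,0,-0.25],"grip":-1},{"delta_rot":[0,0,0],"dp":[0,0,-0.4],"grip":-1},{"delta_rot":[0,0,0],"dp":[0,0,-0.45],"grip":-1},{"delta_rot":[0,0,0],"dp":[0,0,-0.45],"grip":-1}]'
python3 - <<'E'
from h import *
s=sensors.get_state();print(s['ee_pos'],s['force'],s['joint_positions'])
for cam in('scene',):
    im,d=viewer.camera(cam);P=cloud(cam,d);im=im.astype(int)
    red=(im[...,0]>120)&(im[...,1]<60)&(im[...,2]<60)&(np.hypot(P[...,0]-.403,P[...,1]+.355)<.05)&(P[...,2]>.119);p=P[red];print('drift',(p.min(0)+p.max(0))/2,p.max(0))
    dd=np.hypot(P[...,0]-.553,P[...,1]+.082);p=P[(dd<.04)&(abs(P[...,2]-.09)<.006)&(d>0)];print('die',(p.min(0)+p.max(0))/2,p.max(0)-p.min(0))
E
```

```text
t: 10.08
ee_pos: [0.403, -0.356, 0.1092]
ee_rot: [0.0, 0.982, 0.188, 0.0]
force: [-0.8, 0.2, -2.0]
finger_gap: 0.0267
finger_force: 60.2
t: 10.5
ee_pos: [0.4031, -0.356, 0.1092]
ee_rot: [0.0, 0.982, 0.188, 0.0]
force: [-0.0, -0.4, -0.4]
finger_gap: 0.0844
finger_force: 0.0
t: 10.92
ee_pos: [0.4048, -0.358, 0.2258]
ee_rot: [0.004, 0.982, 0.188, 0.002]
force: [0.6, 0.3, 0.0]
finger_gap: 0.0855
finger_force: 0.0
[ 0.40483243 -0.35804808  0.22576056] [0.59722007 0.32817085 0.04086986] [-8.52022481e-01  2.94250164e-01  1.67567844e+00  6.54187159e-05
  1.16349097e+00  3.39895627e-01]
drift [ 0.40354549 -0.35596323  0.12328543] [ 0.41603073 -0.34255914  0.12744057]
die [ 0.55079829 -0.0821483   0.08798041] [0.04647843 0.04954302 0.00786575]
```

```bash
python3 -m creep '[{"delta_rot":[0,0,0],"dp":[0.12,-0.1,0],"grip":-1},{"delta_rot":[0,0,0],"dp":[0.24,-0.2,0],"grip":-1},{"delta_rot":[0,0,0],"dp":[0.36,-0.3,0],"grip":-1},{"delta_rot":[0,0,0],"dp":[0.477,-0.4,0],"grip":-1},{"delta_rot":[0,0,0],"dp":[0.477,-0.4,0],"grip":-1}]'
python3 -m creep '[{"delta_rot":[0,0,0],"dp":[0.12,-0.1,0],"grip":-1},{"delta_rot":[0,0,0],"dp":[0.24,-0.2,0],"grip":-1},{"delta_rot":[0,0,0],"dp":[0.36,-0.3,0],"grip":-1},{"delta_rot":[0,0,0],"dp":[0.477,-0.4,0],"grip":-1},{"delta_rot":[0,0,0],"dp":[0.477,-0.4,0],"grip":-1}]'
python3 -m creep '[{"delta_rot":[0,0,0],"dp":[0,0,0.1],"grip":-1},{"delta_rot":[0,0,0],"dp":[0,0,0.2],"grip":-1},{"delta_rot":[0,0,0],"dp":[0,0,0.2],"grip":-1},{"delta_rot":[0,0,0],"dp":[0,0,0.2],"grip":-1}]'
python3 - <<'E'
from h import *
im,d,P,s=wrist();print(s['ee_pos'])
dd=np.hypot(P[...,0]-.551,P[...,1]+.082)
p=P[(dd<.032)&(abs(P[...,2]-.09)<.007)&(d>0)];print('wrist die',len(p),p.min(0),p.max(0),(p.min(0)+p.max(0))/2)
save('w7.png',im.astype(np.uint8))
E
```

```text
t: 11.38
ee_pos: [0.4777, -0.2127, 0.2196]
ee_rot: [-0.003, 0.982, 0.19, -0.0]
force: [-0.8, 0.3, 0.1]
finger_gap: 0.0855
finger_force: 0.0
t: 11.8
ee_pos: [0.5522, -0.0765, 0.2199]
ee_rot: [-0.002, 0.982, 0.19, 0.0]
force: [-0.4, 0.2, -0.3]
finger_gap: 0.0854
finger_force: 0.0
t: 12.13
ee_pos: [0.5483, -0.0819, 0.1694]
ee_rot: [-0.001, 0.982, 0.188, -0.003]
force: [-0.7, -0.3, -0.2]
finger_gap: 0.0856
finger_force: 0.0
[ 0.54831357 -0.08187263  0.16938685]
wrist die 2844 [ 0.52866446 -0.10366219  0.08301316] [ 0.5758937  -0.05618378  0.09251806] [ 0.55227908 -0.07992298  0.08776561]
```

View pics/w7.png

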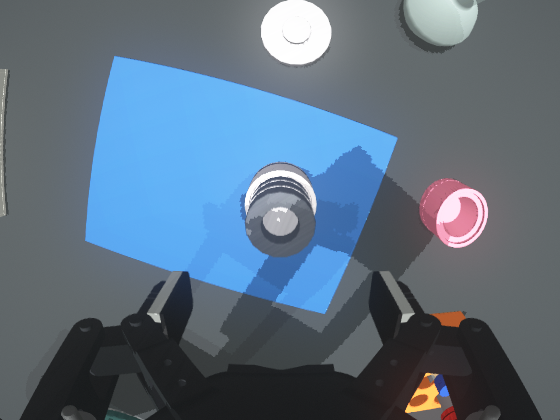

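The picture shows the die centred between the fingers at (215,281), with the real white cup beneath it and the pink one apart at (213,454).

```bash
python3 -m creep '[{"delta_rot":[0,0,0],"dp":[0.012,0,0.12],"grip":-1},{"delta_rot":[0,0,0],"dp":[0.012,0,0.24],"grip":-1},{"delta_rot":[0,0,0],"dp":[0.012,0,0.34],"grip":-1},{"delta_rot":[0,0,0],"dp":[0.012,0,0.395],"grip":-1},{"delta_rot":[0,0,0],"dp":[0.012,0,0.395],"grip":-1}]'
python3 -m creep '[{"delta_rot":[0,0,0],"dp":[0,0,0],"grip":-1},{"delta_rot":[0,0,0],"dp":[0,0,0],"grip":1},{"delta_rot":[0,0,0],"dp":[0,0,0],"grip":1},{"delta_rot":[0,0,0],"dp":[0,0,0],"grip":1},{"delta_rot":[0,0,0],"dp":[0,0,0],"grip":1}]'
python3 -m creep '[{"delta_rot":[0,0,0],"dp":[0,0,0],"grip":1},{"delta_rot":[0,0,0],"dp":[0,0,0],"grip":1},{"delta_rot":[0,0,0],"dp":[0,0,0],"grip":1}]'
```

```text
t: 12.6
ee_pos: [0.5519, -0.081, 0.0711]
ee_rot: [-0.001, 0.982, 0.188, -0.002]
force: [0.2, -0.6, -0.3]
finger_gap: 0.0856
finger_force: 0.0
t: 13.02
ee_pos: [0.5541, -0.0804, 0.0745]
ee_rot: [-0.0, 0.982, 0.188, 0.001]
force: [-1.7, 2.8, 7.5]
finger_gap: 0.0457
finger_force: 60.2
t: 13.27
ee_pos: [0.5541, -0.0805, 0.0745]
ee_rot: [0.0, 0.982, 0.188, 0.001]
force: [-2.7, 2.6, 9.0]
finger_gap: 0.0462
finger_force: 60.5
```

```bash
python3 -m creep '[{"delta_rot":[0,0,0],"dp":[0,0,-0.04],"grip":1},{"delta_rot":[0,0,0],"dp":[0,0,-0.09],"grip":1},{"delta_rot":[0,0,0],"dp":[0,0,-0.15],"grip":1},{"delta_rot":[0,0,0],"dp":[0,0,-0.2],"grip":1},{"delta_rot":[0,0,0],"dp":[0,0,-0.2],"grip":1}]'
python3 -m creep '[{"delta_rot":[0,0,0],"dp":[0.03,-0.12,0],"grip":1},{"delta_rot":[0,0,0],"dp":[0.06,-0.25,0],"grip":1},{"delta_rot":[0,0,0],"dp":[0.1,-0.39,0],"grip":1},{"delta_rot":[0,0,0],"dp":[0.13,-0.51,0],"grip":1},{"delta_rot":[0,0,0],"dp":[0.13,-0.51,0],"grip":1}]'
python3 -m creep '[{"delta_rot":[0,0,0],"dp":[0,0,0.05],"grip":1},{"delta_rot":[0,0,0],"dp":[0,0,0.15],"grip":1},{"delta_rot":[0,0,0],"dp":[0,0,0.25],"grip":1},{"delta_rot":[0,0,0],"dp":[0,0,0.3],"grip":1},{"delta_rot":[0,0,0],"dp":[0,0,0.3],"grip":1}]'
python3 - <<'E'
from h import *
s=sensors.get_state();print(s['ee_pos'],s['force'])
im,d=viewer.camera('top');P=cloud('top',d);save('t8.png',cv2.resize(im[195:275,270:390],(800,533),interpolation=cv2.INTER_CUBIC))
for n in['spacer_top_mid','cup_mid','pellet_mid','spacer_low_mid']:
    print(n,[(round(r['score'],2),np.round(r['pixel']),ray('top',r['pixel'],.03).round(3)) for r in finder.pinpoint('top',n)[:3]])
dd=np.hypot(P[...,0]-.551,P[...,1]+.08);p=P[(dd<.012)&(d>0)];print(np.percentile(p,[5,50,95],0).round(4))
p=P[(dd<.04)&(abs(P[...,2]-.044)<.006)&(d>0)];print('cup',(p.min(0)+p.max(0))/2,p.max(0)-p.min(0))
E
```

```text
t: 13.68
ee_pos: [0.5547, -0.0812, 0.1254]
ee_rot: [0.001, 0.982, 0.188, 0.002]
force: [2.3, -1.6, -4.6]
finger_gap: 0.0463
finger_force: 63.1
t: 14.1
ee_pos: [0.5338, 0.0546, 0.1221]
ee_rot: [-0.002, 0.982, 0.19, -0.001]
force: [-0.4, 0.5, -6.1]
finger_gap: 0.0457
finger_force: 63.9
t: 14.52
ee_pos: [0.5334, 0.0496, 0.0447]
ee_rot: [-0.001, 0.982, 0.188, -0.003]
force: [-1.0, 0.5, -6.0]
finger_gap: 0.0458
finger_force: 63.9
[0.5334332  0.04958851 0.0447018 ] [-1.04338889  0.50299141 -5.9876762 ]
spacer_top_mid [(0.53, array([242., 330.]), array([ 0.538, -0.08 ,  0.03 ])), (0.24, array([282., 414.]), array([ 0.425, -0.32 ,  0.03 ]))]
cup_mid [(0.71, array([216., 384.]), array([ 0.615, -0.237,  0.03 ])), (0.71, array([280., 412.]), array([ 0.431, -0.315,  0.03 ]))]
pellet_mid []
spacer_low_mid []
[[ 0.5408 -0.0875  0.0253]
 [ 0.5495 -0.0789  0.03  ]
 [ 0.5609 -0.0706  0.0339]]
cup [ 0.55020318 -0.08779954  0.04404143] [0.05431547 0.03764083 0.01185351]
```

View pics/t8.png

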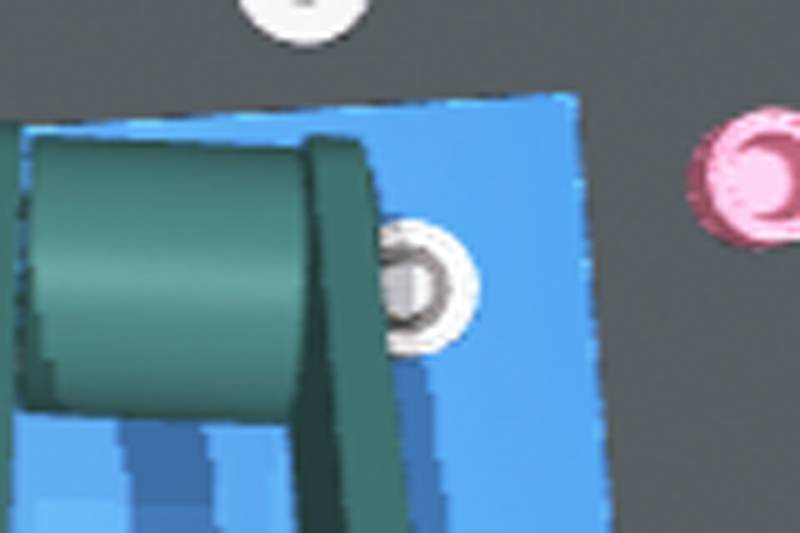

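The cup stands at crop (287,415) with the grey spacer lying inside it (top at z≈0.03 m). Now I lower the die.

```bash
python3 -m creep '[{"delta_rot":[0,0,0],"dp":[0,0,0.015],"grip":1},{"delta_rot":[0,0,0],"dp":[0,0,0.028],"grip":1},{"delta_rot":[0,0,0],"dp":[0,0,0.028],"grip":1},{"delta_rot":[0,0,0],"dp":[0,0,0.028],"grip":1}]'
python3 -m creep '[{"delta_rot":[0,0,0],"dp":[0,0,0.006],"grip":1},{"delta_rot":[0,0,0],"dp":[0,0,0.01],"grip":1},{"delta_rot":[0,0,0],"dp":[0,0,0.01],"grip":1}]'
```

```text
t: 15.1
ee_pos: [0.5363, 0.0497, 0.0408]
ee_rot: [-0.0, 0.982, 0.188, -0.0]
force: [0.0, 0.6, -5.9]
finger_gap: 0.0458
finger_force: 64.1
t: 15.35
ee_pos: [0.5363, 0.0497, 0.0381]
ee_rot: [-0.0, 0.982, 0.188, -0.0]
force: [-0.1, -0.0, -5.4]
finger_gap: 0.0458
finger_force: 64.1
```

```bash
python3 -m creep '[{"delta_rot":[0,0,0],"dp":[0,0,0.003],"grip":1},{"delta_rot":[0,0,0],"dp":[0,0,0.005],"grip":1},{"delta_rot":[0,0,0],"dp":[0,0,0.005],"grip":1}]'
python3 -m creep '[{"delta_rot":[0,0,0],"dp":[0,0,0],"grip":-1},{"delta_rot":[0,0,0],"dp":[0,0,0],"grip":-1},{"delta_rot":[0,0,0],"dp":[0,0,0],"grip":-1},{"delta_rot":[0,0,0],"dp":[0,0,0],"grip":-1},{"delta_rot":[0,0,0],"dp":[0,0,0],"grip":-1}]'
python3 -m creep '[{"delta_rot":[0,0,0],"dp":[0,0,-0.1],"grip":-1},{"delta_rot":[0,0,0],"dp":[0,0,-0.25],"grip":-1},{"delta_rot":[0,0,0],"dp":[0,0,-0.4],"grip":-1},{"delta_rot":[0,0,0],"dp":[0,0,-0.56],"grip":-1},{"delta_rot":[0,0,0],"dp":[0,0,-0.56],"grip":-1}]'
python3 - <<'E'
from h import *
s=sensors.get_state();print(s['ee_pos'],s['force'],np.round(s['joint_positions'],3))
im,d=viewer.camera('scene');P=cloud('scene',d);save('s9.png',cv2.resize(im[170:310,160:347],(800,599)))
dd=np.hypot(P[...,0]-.536,P[...,1]-.05);p=P[(dd<.04)&(P[...,2]>.045)&(P[...,2]<.06)&(d>0)];print('die',len(p),(p.min(0)+p.max(0))/2,p.max(0)-p.min(0))
dd=np.hypot(P[...,0]-.551,P[...,1]+.08);p=P[(dd<.045)&(abs(P[...,2]-.044)<.006)&(d>0)];print('cup',len(p),(p.min(0)+p.max(0))/2,p.max(0)-p.min(0))
E
```

```text
t: 15.6
ee_pos: [0.5364, 0.0497, 0.0376]
ee_rot: [-0.0, 0.982, 0.188, 0.0]
force: [-1.9, 1.1, 1.9]
finger_gap: 0.0459
finger_force: 64.9
t: 16.02
ee_pos: [0.5367, 0.0497, 0.0371]
ee_rot: [-0.0, 0.982, 0.188, 0.0]
force: [0.3, 0.5, 0.2]
finger_gap: 0.0853
finger_force: 0.0
t: 16.43
ee_pos: [0.5413, 0.0496, 0.1844]
ee_rot: [0.001, 0.982, 0.188, 0.006]
force: [1.1, 0.2, -0.2]
finger_gap: 0.0855
finger_force: 0.0
[0.54125073 0.04959859 0.18437226] [ 1.08119193  0.24397656 -0.19854308] [-0.036  0.343  1.72   0.     1.065  1.156]
die 155 [0.53349369 0.04754661 0.05055798] [0.04699924 0.04730051 0.01078487]
cup 188 [ 0.55024109 -0.08186777  0.0423748 ] [0.05669399 0.05981792 0.00864066]
```

```bash
python3 -m creep '[{"delta_rot":[0,0,-0.1],"dp":[-0.035,0.125,0],"grip":-1},{"delta_rot":[0,0,-0.2],"dp":[-0.07,0.25,0],"grip":-1},{"delta_rot":[0,0,-0.3],"dp":[-0.1,0.38,0],"grip":-1},{"delta_rot":[0,0,-0.4],"dp":[-0.141,0.508,0],"grip":-1},{"delta_rot":[0,0,-0.5],"dp":[-0.141,0.508,0],"grip":-1}]'
python3 -m creep '[{"delta_rot":[0,0,-0.1],"dp":[0,0,0],"grip":-1},{"delta_rot":[0,0,-0.2],"dp":[0,0,0],"grip":-1},{"delta_rot":[0,0,-0.3],"dp":[0,0,0],"grip":-1},{"delta_rot":[0,0,-0.4],"dp":[0,0,0],"grip":-1},{"delta_rot":[0,0,-0.5],"dp":[0,0,0],"grip":-1}]'
python3 -m creep '[{"delta_rot":[0,0,-0.1],"dp":[0,0,0],"grip":-1},{"delta_rot":[0,0,-0.2],"dp":[0,0,0],"grip":-1},{"delta_rot":[0,0,-0.3],"dp":[0,0,0],"grip":-1},{"delta_rot":[0,0,-0.4],"dp":[0,0,0],"grip":-1},{"delta_rot":[0,0,-0.5],"dp":[0,0,0],"grip":-1}]'
python3 -m creep '[{"delta_rot":[0,0,-0.1],"dp":[0,0,0],"grip":-1},{"delta_rot":[0,0,-0.2],"dp":[0,0,0],"grip":-1},{"delta_rot":[0,0,-0.3],"dp":[0,0,0],"grip":-1},{"delta_rot":[0,0,-0.4],"dp":[0,0,0],"grip":-1},{"delta_rot":[0,0,-0.5],"dp":[0,0,0],"grip":-1}]'
python3 -m creep '[{"delta_rot":[0,0,-0.1],"dp":[0,0,0],"grip":-1},{"delta_rot":[0,0,-0.2],"dp":[0,0,0],"grip":-1},{"delta_rot":[0,0,-0.3],"dp":[0,0,0],"grip":-1},{"delta_rot":[0,0,-0.4],"dp":[0,0,0],"grip":-1},{"delta_rot":[0,0,-0.5],"dp":[0,0,0],"grip":-1}]' | tail -8
python3 -c "
from h import *
s=sensors.get_state();print(s['ee_pos'],q2R(s['ee_rot']).round(3),np.round(s['joint_positions'],3))
im,d,P,s=wrist()
dd=np.hypot(P[...,0]-.551,P[...,1]+.08);p=P[(dd<.04)&(abs(P[...,2]-.044)<.004)&(d>0)];print('cup',len(p),(p.min(0)+p.max(0))/2,p.max(0)-p.min(0))"
```

```text
t: 16.9
ee_pos: [0.5512, -0.0867, 0.176]
ee_rot: [0.001, 0.899, 0.437, -0.001]
force: [-0.1, 0.5, -0.3]
finger_gap: 0.0855
finger_force: 0.0
t: 17.32
ee_pos: [0.5497, -0.0812, 0.1755]
ee_rot: [-0.001, 0.755, 0.656, -0.001]
force: [0.3, 0.1, 0.2]
finger_gap: 0.0853
finger_force: 0.0
t: 17.73
ee_pos: [0.5497, -0.0811, 0.1756]
ee_rot: [-0.001, 0.559, 0.829, -0.0]
force: [-0.1, 0.0, 0.2]
finger_gap: 0.0853
finger_force: 0.0
t: 18.15
ee_pos: [0.5497, -0.0812, 0.1756]
ee_rot: [-0.001, 0.326, 0.946, -0.0]
force: [-0.4, -0.2, 0.8]
finger_gap: 0.0856
finger_force: 0.0
t: 18.57
ee_pos: [0.5497, -0.0811, 0.1755]
ee_rot: [-0.001, 0.07, 0.998, 0.0]
force: [0.6, 0.3, 0.3]
finger_gap: 0.0854
finger_force: 0.0
[ 0.54969625 -0.08112931  0.17554383] [[-0.99   0.139 -0.002]
 [ 0.139  0.99   0.001]
 [ 0.002  0.    -1.   ]] [-0.271  0.377  1.692  0.     1.076 -1.702]
cup 1804 [ 0.55200813 -0.07976081  0.04331734] [0.05805836 0.0580006  0.00662505]
```

```bash
python3 -m creep '[{"delta_rot":[0,0,0.06],"dp":[0,0,0],"grip":-1},{"delta_rot":[0,0,0.125],"dp":[0,0,0],"grip":-1},{"delta_rot":[0,0,0.125],"dp":[0,0,0],"grip":-1}]' | tail -3
python3 -m creep '[{"delta_rot":[0,-0.08,0],"dp":[0,0,0],"grip":-1},{"delta_rot":[0,-0.16,0],"dp":[0,0,0],"grip":-1},{"delta_rot":[0,-0.24,0],"dp":[0,0,0],"grip":-1},{"delta_rot":[0,-0.333,0],"dp":[0,0,0],"grip":-1},{"delta_rot":[0,-0.333,0],"dp":[0,0,0],"grip":-1}]' | tail -3
python3 -m creep '[{"delta_rot":[0,-0.08,0],"dp":[0,0,0],"grip":-1},{"delta_rot":[0,-0.16,0],"dp":[0,0,0],"grip":-1},{"delta_rot":[0,-0.24,0],"dp":[0,0,0],"grip":-1},{"delta_rot":[0,-0.333,0],"dp":[0,0,0],"grip":-1},{"delta_rot":[0,-0.333,0],"dp":[0,0,0],"grip":-1}]' | tail -3
python3 -c "
from h import *
s=sensors.get_state();print(s['ee_pos'],q2R(s['ee_rot']).round(3),np.round(s['joint_positions'],3))
print(rows([.551-s['ee_pos'][0],-.081-s['ee_pos'][1],.031-s['ee_pos'][2]]))"
```

```text
force: [0.3, -1.0, -0.9]
finger_gap: 0.0852
finger_force: 0.0
force: [-1.9, 0.5, -1.2]
finger_gap: 0.0853
finger_force: 0.0
force: [0.4, -0.3, 0.3]
finger_gap: 0.0851
finger_force: 0.0
[ 0.5578505  -0.07848497  0.21352515] [[-0.77   0.278  0.575]
 [ 0.218  0.961 -0.173]
 [-0.6   -0.008 -0.8  ]] [-0.244  0.165  2.137 -0.146  0.199 -1.403]
[ 0.45703194 -0.01151806  0.56998957]
```

```bash
python3 -m creep '[{"delta_rot":[0,0.1,0],"dp":[0,0,0],"grip":-1},{"delta_rot":[0,0.2,0],"dp":[0,0,0],"grip":-1},{"delta_rot":[0,0.3,0],"dp":[0,0,0],"grip":-1},{"delta_rot":[0,0.3,0],"dp":[0,0,0],"grip":-1},{"delta_rot":[0,0.3,0],"dp":[0,0,0],"grip":-1}]' | tail -3
python3 -c "
from h import *
s=sensors.get_state();print(s['ee_pos'],q2R(s['ee_rot']).round(3),np.round(s['joint_positions'],3))
print(rows([.551-s['ee_pos'][0],-.081-s['ee_pos'][1],.08-s['ee_pos'][2]]))"
```

```text
force: [1.3, 0.5, -0.2]
finger_gap: 0.085
finger_force: 0.0
[ 0.56023868 -0.07933682  0.21266565] [[-0.909  0.278  0.311]
 [ 0.26   0.961 -0.097]
 [-0.326 -0.007 -0.945]] [-0.253  0.215  1.888 -0.024  0.708 -1.527]
[ 0.20483905 -0.01297803  0.49080061]
```

```bash
python3 -m creep '[{"delta_rot":[0,0,0],"dp":[0.06,-0.004,0.15],"grip":-1},{"delta_rot":[0,0,0],"dp":[0.12,-0.008,0.3],"grip":-1},{"delta_rot":[0,0,0],"dp":[0.18,-0.013,0.43],"grip":-1},{"delta_rot":[0,0,0],"dp":[0.205,-0.013,0.49],"grip":-1},{"delta_rot":[0,0,0],"dp":[0.205,-0.013,0.49],"grip":-1}]' | tail -3
python3 -c "
from h import *
s=sensors.get_state();print(s['ee_pos'],q2R(s['ee_rot']).round(3),np.round(s['joint_positions'],3))
im,d,P,s=wrist();save('w10.png',im.astype(np.uint8))
dd=np.hypot(P[...,0]-.551,P[...,1]+.08);p=P[(dd<.04)&(abs(P[...,2]-.044)<.004)&(d>0)];print('cup',len(p),(p.min(0)+p.max(0))/2,p.max(0)-p.min(0))
print(rows([.551-s['ee_pos'][0],-.081-s['ee_pos'][1],.03-s['ee_pos'][2]]))"
```

```text
force: [-0.3, 0.4, -0.2]
finger_gap: 0.0854
finger_force: 0.0
[ 0.54224392 -0.07863956  0.07454547] [[-0.913  0.277  0.3  ]
 [ 0.261  0.961 -0.094]
 [-0.314 -0.007 -0.949]] [-0.262  0.432  2.049 -0.039  0.342 -1.518]
cup 3674 [ 0.5515441  -0.0796731   0.04291109] [0.05855234 0.057344   0.00582143]
[0.02216588 0.00193886 0.18047037]
```

View pics/w10.png

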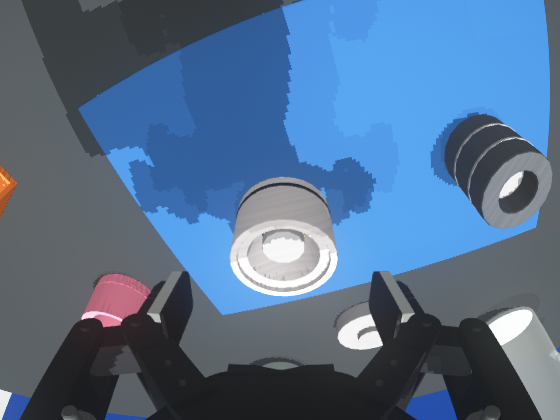

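```bash
python3 -m creep '[{"delta_rot":[0,0.05,0],"dp":[0,0,0],"grip":-1},{"delta_rot":[0,0.05,0],"dp":[0,0,0],"grip":-1},{"delta_rot":[0,0.05,0],"dp":[0,0,0],"grip":-1}]' | tail -1
python3 -c "
from h import *
s=sensors.get_state();print(s['ee_pos'],q2R(s['ee_rot']).round(3),np.round(s['joint_positions'],3))
print(rows([.5513-s['ee_pos'][0],-.0807-s['ee_pos'][1],.034-s['ee_pos'][2]]))"
```

```text
finger_force: 0.0
[ 0.54973464 -0.08055502  0.08146199] [[-0.923  0.278  0.265]
 [ 0.265  0.961 -0.084]
 [-0.278 -0.007 -0.961]] [-0.262  0.429  1.998 -0.029  0.433 -1.528]
[0.04686934 0.00251408 0.18406177]
```

```bash
python3 -m creep '[{"delta_rot":[0,0,0],"dp":[0.016,0.002,0.06],"grip":-1},{"delta_rot":[0,0,0],"dp":[0.03,0.002,0.12],"grip":-1},{"delta_rot":[0,0,0],"dp":[0.047,0.003,0.184],"grip":-1},{"delta_rot":[0,0,0],"dp":[0.047,0.003,0.184],"grip":-1},{"delta_rot":[0,0,0],"dp":[0.047,0.003,0.184],"grip":-1}]' 
python3 -c "
from h import *
s=sensors.get_state();print(np.round(s['joint_positions'],3))"
python3 -m creep '[{"delta_rot":[0,0,0],"dp":[0,0,0],"grip":1},{"delta_rot":[0,0,0],"dp":[0,0,0],"grip":1},{"delta_rot":[0,0,0],"dp":[0,0,0],"grip":1},{"delta_rot":[0,0,0],"dp":[0,0,0],"grip":1},{"delta_rot":[0,0,0],"dp":[0,0,0],"grip":1}]' 
python3 -m creep '[{"delta_rot":[0,0,0],"dp":[0,0,0],"grip":1},{"delta_rot":[0,0,0],"dp":[0,0,0],"grip":1}]' 
python3 -c "
from h import *
s=sensors.get_state();print(s['ee_pos'],q2R(s['ee_rot']).round(3),np.round(s['joint_positions'],3))"
```

```text
t: 21.25
ee_pos: [0.5484, -0.0798, 0.0323]
ee_rot: [0.136, 0.138, 0.981, -0.023]
force: [-0.3, 0.1, 0.1]
finger_gap: 0.0856
finger_force: 0.0
[-0.261  0.525  2.027 -0.04   0.314 -1.515]
t: 21.67
ee_pos: [0.5496, -0.0801, 0.0337]
ee_rot: [0.137, 0.139, 0.981, -0.023]
force: [-2.1, 0.7, 9.6]
finger_gap: 0.0554
finger_force: 62.7
t: 21.83
ee_pos: [0.5496, -0.0801, 0.0337]
ee_rot: [0.137, 0.138, 0.981, -0.023]
force: [-2.1, 1.8, 9.2]
finger_gap: 0.0559
finger_force: 62.7
[ 0.54964058 -0.0801249   0.03371581] [[-0.924  0.278  0.262]
 [ 0.265  0.961 -0.083]
 [-0.275 -0.007 -0.961]] [-0.261  0.523  2.026 -0.04   0.315 -1.515]
```

```bash
python3 -m creep '[{"delta_rot":[0,0,0],"dp":[-0.03,0,-0.1],"grip":1},{"delta_rot":[0,0,0],"dp":[-0.06,0,-0.2],"grip":1},{"delta_rot":[0,0,0],"dp":[-0.095,0,-0.33],"grip":1},{"delta_rot":[0,0,0],"dp":[-0.095,0,-0.33],"grip":1},{"delta_rot":[0,0,0],"dp":[-0.095,0,-0.33],"grip":1}]' 
python3 -c "
from h import *
s=sensors.get_state();M=q2R(s['ee_rot']);p=np.array(s['ee_pos']);print(p)
D=(np.array([.442,.30,.12])-p)
for i in range(3):
    print('dp',(M.T@(D/3)/.25).round(3),'rot',(M.T@[0,0,.243]/np.radians(60)).round(3))
    M=R.from_rotvec([0,0,.243]).as_matrix()@M
print(M.round(3))
"
```

```text
t: 22.25
ee_pos: [0.5509, -0.0798, 0.1205]
ee_rot: [0.138, 0.138, 0.98, -0.023]
force: [-0.2, 0.3, -3.0]
finger_gap: 0.0555
finger_force: 66.2
[ 0.55094343 -0.07983706  0.12047075]
dp [ 0.268  0.446 -0.08 ] rot [-0.064 -0.002 -0.223]
dp [ 0.157  0.5   -0.048] rot [-0.064 -0.002 -0.223]
dp [ 0.037  0.525 -0.014] rot [-0.064 -0.002 -0.223]
[[-0.865 -0.433  0.253]
 [-0.418  0.901  0.114]
 [-0.277 -0.007 -0.961]]
```

```bash
python3 -m creep '[{"delta_rot":[-0.016,0,-0.056],"dp":[0.067,0.11,-0.02],"grip":1},{"delta_rot":[-0.032,-0.001,-0.112],"dp":[0.134,0.22,-0.04],"grip":1},{"delta_rot":[-0.048,-0.002,-0.168],"dp":[0.2,0.335,-0.06],"grip":1},{"delta_rot":[-0.064,-0.002,-0.223],"dp":[0.268,0.446,-0.08],"grip":1}]' 
python3 -m creep '[{"delta_rot":[-0.016,0,-0.056],"dp":[0.04,0.125,-0.012],"grip":1},{"delta_rot":[-0.032,-0.001,-0.112],"dp":[0.08,0.25,-0.024],"grip":1},{"delta_rot":[-0.048,-0.002,-0.168],"dp":[0.12,0.375,-0.036],"grip":1},{"delta_rot":[-0.064,-0.002,-0.223],"dp":[0.157,0.5,-0.048],"grip":1}]' 
python3 -m creep '[{"delta_rot":[-0.016,0,-0.056],"dp":[0.01,0.13,-0.004],"grip":1},{"delta_rot":[-0.032,-0.001,-0.112],"dp":[0.02,0.26,-0.007],"grip":1},{"delta_rot":[-0.048,-0.002,-0.168],"dp":[0.03,0.39,-0.01],"grip":1},{"delta_rot":[-0.064,-0.002,-0.223],"dp":[0.037,0.525,-0.014],"grip":1},{"delta_rot":[-0.064,-0.002,-0.223],"dp":[0.037,0.525,-0.014],"grip":1}]' 
python3 -c "
from h import *
s=sensors.get_state();print(s['ee_pos'],q2R(s['ee_rot']).round(3),np.round(s['joint_positions'],3))"
```

```text
t: 22.58
ee_pos: [0.5111, 0.0481, 0.1167]
ee_rot: [0.136, 0.018, 0.991, -0.006]
force: [0.8, 0.4, -3.2]
finger_gap: 0.0556
finger_force: 66.1
t: 22.92
ee_pos: [0.4746, 0.1745, 0.1166]
ee_rot: [0.136, -0.103, 0.985, 0.011]
force: [-0.3, 0.5, -3.0]
finger_gap: 0.0557
finger_force: 66.1
t: 23.33
ee_pos: [0.4388, 0.3038, 0.1172]
ee_rot: [0.135, -0.223, 0.965, 0.029]
force: [0.8, 0.4, -1.9]
finger_gap: 0.0553
finger_force: 66.2
[0.438843   0.30375976 0.117214  ] [[-0.864 -0.438  0.247]
 [-0.422  0.899  0.116]
 [-0.273 -0.004 -0.962]] [ 0.484  0.341  2.011 -0.025  0.513 -1.521]
```

```bash
python3 -m creep '[{"delta_rot":[0,0.1,0],"dp":[0,0,0],"grip":1},{"delta_rot":[0,0.2,0],"dp":[0,0,0],"grip":1},{"delta_rot":[0,0.3,0],"dp":[0,0,0],"grip":1},{"delta_rot":[0,0.4,0],"dp":[0,0,0],"grip":1},{"delta_rot":[0,0.5,0],"dp":[0,0,0],"grip":1}]' | tail -6
python3 -m creep '[{"delta_rot":[0,0.1,0],"dp":[0,0,0],"grip":1},{"delta_rot":[0,0.2,0],"dp":[0,0,0],"grip":1},{"delta_rot":[0,0.3,0],"dp":[0,0,0],"grip":1},{"delta_rot":[0,0.4,0],"dp":[0,0,0],"grip":1},{"delta_rot":[0,0.4,0],"dp":[0,0,0],"grip":1}]' |tail -6
python3 -c "
from h import *
s=sensors.get_state();print(s['ee_pos'],q2R(s['ee_rot']).round(3),np.round(s['joint_positions'],3))"
```

```text
t: 23.75
ee_pos: [0.4404, 0.2998, 0.1178]
ee_rot: [-0.122, -0.22, 0.967, -0.03]
force: [1.4, 0.1, -3.6]
finger_gap: 0.0554
finger_force: 66.2
t: 24.17
ee_pos: [0.4414, 0.2997, 0.113]
ee_rot: [-0.321, -0.208, 0.921, -0.076]
force: [1.3, -0.1, -4.3]
finger_gap: 0.0558
finger_force: 66.1
[0.4414053  0.29973877 0.11304773] [[-0.707 -0.432 -0.56 ]
 [-0.335  0.902 -0.273]
 [ 0.623 -0.005 -0.782]] [ 0.463  0.777  1.313  0.006  1.725 -1.554]
```

```bash
python3 -m creep '[{"delta_rot":[0,0.1,0],"dp":[-0.01,0,0.013],"grip":1},{"delta_rot":[0,0.2,0],"dp":[-0.02,0,0.026],"grip":1},{"delta_rot":[0,0.3,0],"dp":[-0.03,0,0.04],"grip":1},{"delta_rot":[0,0.4,0],"dp":[-0.04,0,0.05],"grip":1},{"delta_rot":[0,0.5,0],"dp":[-0.05,0,0.06],"grip":1}]' | tail -6
python3 -c "
from h import *
s=sensors.get_state();print(s['ee_pos'],q2R(s['ee_rot']).round(3),np.round(s['joint_positions'],3))"
```

```text
t: 24.58
ee_pos: [0.4414, 0.3001, 0.0977]
ee_rot: [-0.546, -0.182, 0.808, -0.126]
force: [-0.1, 0.3, -3.1]
finger_gap: 0.0554
finger_force: 66.2
[0.44137194 0.30012372 0.09768133] [[-0.338 -0.432 -0.836]
 [-0.157  0.902 -0.403]
 [ 0.928 -0.005 -0.372]] [ 0.461  1.092  1.017  0.013  2.221 -1.553]
```

```bash
python3 -m creep '[{"delta_rot":[0,0.1,0],"dp":[0,0,0],"grip":1},{"delta_rot":[0,0.2,0],"dp":[0,0,0],"grip":1},{"delta_rot":[0,0.3,0],"dp":[0,0,0],"grip":1},{"delta_rot":[0,0.35,0],"dp":[0,0,0],"grip":1},{"delta_rot":[0,0.35,0],"dp":[0,0,0],"grip":1}]' | tail -6
python3 -m creep '[{"delta_rot":[0,0,0],"dp":[0,0,0],"grip":1},{"delta_rot":[0,0,0],"dp":[0,0,0],"grip":1},{"delta_rot":[0,0,0],"dp":[0,0,0],"grip":1},{"delta_rot":[0,0,0],"dp":[0,0,0],"grip":1},{"delta_rot":[0,0,0],"dp":[0,0,0],"grip":1}]' | tail -6
python3 -c "
from h import *
s=sensors.get_state();print(s['ee_pos'],q2R(s['ee_rot']).round(3),np.round(s['joint_positions'],3))
im,d=viewer.camera('scene')
for n in['spacer_top_mid','pellet_mid','spacer_low_mid']:
    print(n,[(round(r['score'],2),np.round(r['pixel']),ray('scene',r['pixel'],.009).round(3)) for r in finder.pinpoint('scene',n)[:3]])
save('s11.png',cv2.resize(im[120:270,220:420],(800,600),interpolation=cv2.INTER_CUBIC))"
```

```text
t: 25.0
ee_pos: [0.4394, 0.2991, 0.0945]
ee_rot: [-0.686, -0.156, 0.693, -0.158]
force: [-1.2, -0.0, -3.0]
finger_gap: 0.0557
finger_force: 66.5
t: 25.42
ee_pos: [0.4416, 0.3004, 0.0998]
ee_rot: [-0.682, -0.157, 0.696, -0.157]
force: [-0.1, 0.2, -2.4]
finger_gap: 0.0552
finger_force: 66.5
[0.44163581 0.30040747 0.09983989] [[-0.02  -0.433 -0.901]
 [-0.004  0.902 -0.433]
 [ 1.    -0.005 -0.019]] [ 0.46   1.28   0.883  0.021  2.53  -1.548]
spacer_top_mid [(0.4, array([195., 286.]), array([0.475, 0.311, 0.009]))]
pellet_mid [(0.6, array([196., 282.]), array([0.469, 0.3  , 0.009]))]
spacer_low_mid [(0.38, array([196., 284.]), array([0.471, 0.305, 0.009]))]
```

View pics/s11.png

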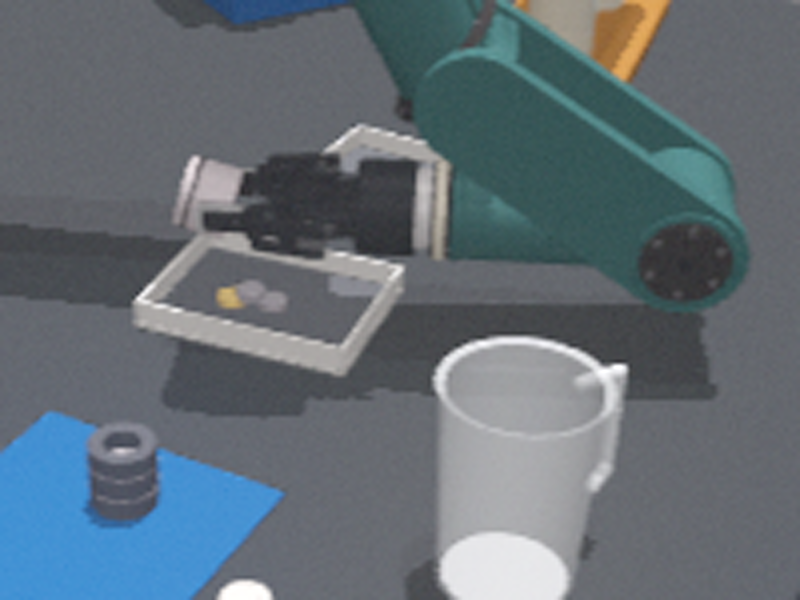

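All three pieces lie in the tray: the cream pellet at crop (297,228) and the grey spacers at (292,250) and (300,272). The cup is empty, so I turn it back upright.

```bash
python3 -m creep '[{"delta_rot":[0,-0.1,0],"dp":[0.03,0,0],"grip":1},{"delta_rot":[0,-0.2,0],"dp":[0.06,0,0],"grip":1},{"delta_rot":[0,-0.3,0],"dp":[0.09,0,0],"grip":1},{"delta_rot":[0,-0.4,0],"dp":[0.12,0,0],"grip":1},{"delta_rot":[0,-0.5,0],"dp":[0.12,0,0],"grip":1}]' | tail -6
python3 -m creep '[{"delta_rot":[0,-0.1,0],"dp":[0,0,0],"grip":1},{"delta_rot":[0,-0.2,0],"dp":[0,0,0],"grip":1},{"delta_rot":[0,-0.3,0],"dp":[0,0,0],"grip":1},{"delta_rot":[0,-0.4,0],"dp":[0,0,0],"grip":1},{"delta_rot":[0,-0.5,0],"dp":[0,0,0],"grip":1}]' | tail -6
python3 -m creep '[{"delta_rot":[0,-0.1,0],"dp":[0,0,0],"grip":1},{"delta_rot":[0,-0.2,0],"dp":[0,0,0],"grip":1},{"delta_rot":[0,-0.3,0],"dp":[0,0,0],"grip":1},{"delta_rot":[0,-0.4,0],"dp":[0,0,0],"grip":1},{"delta_rot":[0,-0.5,0],"dp":[0,0,0],"grip":1}]' | tail -6
python3 -m creep '[{"delta_rot":[0,-0.1,0],"dp":[0,0,0],"grip":1},{"delta_rot":[0,-0.2,0],"dp":[0,0,0],"grip":1},{"delta_rot":[0,-0.247,0],"dp":[0,0,0],"grip":1},{"delta_rot":[0,-0.247,0],"dp":[0,0,0],"grip":1},{"delta_rot":[0,-0.247,0],"dp":[0,0,0],"grip":1}]' | tail -6
python3 -c "
from h import *
s=sensors.get_state();M=q2R(s['ee_rot']);p=np.array(s['ee_pos']);print(p,M.round(3),s['joint_positions'])
D=(np.array([.551,-.08,.12])-p)
for i in range(3):
    print('dp',(M.T@(D/3)/.25).round(3),'rot',(M.T@[0,0,-.243]/np.radians(60)).round(3))
    M=R.from_rotvec([0,0,-.243]).as_matrix()@M
print(M.round(3))
"
```

```text
t: 26.03
ee_pos: [0.4418, 0.3006, 0.1301]
ee_rot: [-0.477, -0.192, 0.85, -0.111]
force: [0.2, 0.2, -2.2]
finger_gap: 0.0557
finger_force: 66.4
t: 26.45
ee_pos: [0.4411, 0.3003, 0.1295]
ee_rot: [-0.242, -0.214, 0.945, -0.057]
force: [-0.2, -0.2, -2.4]
finger_gap: 0.0551
finger_force: 66.3
t: 26.87
ee_pos: [0.4405, 0.3, 0.1297]
ee_rot: [0.011, -0.222, 0.975, -0.0]
force: [0.7, -0.1, -2.5]
finger_gap: 0.0555
finger_force: 66.3
t: 27.28
ee_pos: [0.4394, 0.2995, 0.1286]
ee_rot: [0.132, -0.22, 0.966, 0.028]
force: [0.0, 0.9, -1.5]
finger_gap: 0.0553
finger_force: 66.3
[0.43936867 0.29946203 0.12859343] [[-0.868 -0.433  0.244]
 [-0.418  0.902  0.111]
 [-0.268 -0.005 -0.963]] [ 0.47695541  0.31933612  2.00025333 -0.02464299  0.5509881  -1.5228544 ]
dp [ 0.085 -0.52  -0.009] rot [0.062 0.001 0.224]
dp [-0.038 -0.526  0.025] rot [0.062 0.001 0.224]
dp [-0.158 -0.5    0.059] rot [0.062 0.001 0.224]
[[-0.926  0.278  0.256]
 [ 0.266  0.961 -0.079]
 [-0.268 -0.005 -0.963]]
```

```bash
python3 -m creep '[{"delta_rot":[0.016,0,0.056],"dp":[0.02,-0.13,-0.002],"grip":1},{"delta_rot":[0.031,0,0.112],"dp":[0.04,-0.26,-0.004],"grip":1},{"delta_rot":[0.047,0.001,0.168],"dp":[0.062,-0.39,-0.007],"grip":1},{"delta_rot":[0.062,0.001,0.224],"dp":[0.085,-0.52,-0.009],"grip":1}]' | tail -6
python3 -m creep '[{"delta_rot":[0.016,0,0.056],"dp":[-0.01,-0.13,0.006],"grip":1},{"delta_rot":[0.031,0,0.112],"dp":[-0.02,-0.26,0.012],"grip":1},{"delta_rot":[0.047,0.001,0.168],"dp":[-0.03,-0.39,0.018],"grip":1},{"delta_rot":[0.062,0.001,0.224],"dp":[-0.038,-0.526,0.025],"grip":1}]' | tail -6
python3 -m creep '[{"delta_rot":[0.016,0,0.056],"dp":[-0.04,-0.125,0.015],"grip":1},{"delta_rot":[0.031,0,0.112],"dp":[-0.08,-0.25,0.03],"grip":1},{"delta_rot":[0.047,0.001,0.168],"dp":[-0.12,-0.375,0.045],"grip":1},{"delta_rot":[0.062,0.001,0.224],"dp":[-0.158,-0.5,0.059],"grip":1},{"delta_rot":[0.062,0.001,0.224],"dp":[-0.158,-0.5,0.059],"grip":1}]' | tail -6
python3 -m creep '[{"delta_rot":[0,0,0],"dp":[0,0,0],"grip":1},{"delta_rot":[0,0,0],"dp":[0,0,0],"grip":1}]' | tail -6
python3 -c "
from h import *
s=sensors.get_state();M=q2R(s['ee_rot']);p=np.array(s['ee_pos']);print(p,M.round(3),s['joint_positions'])
print(rows([.55-p[0],-.08-p[1],.038-p[2]]))
M0=q2R([0.137, 0.138, 0.981, -0.023]);print('tilt deg of cup axis',np.degrees(np.arccos((M@M0.T)[2,2])))"
```

```text
t: 27.62
ee_pos: [0.48, 0.173, 0.1262]
ee_rot: [0.136, -0.1, 0.986, 0.012]
force: [0.8, 0.0, -1.5]
finger_gap: 0.0556
finger_force: 66.2
t: 27.95
ee_pos: [0.5173, 0.0456, 0.1232]
ee_rot: [0.136, 0.021, 0.99, -0.004]
force: [1.0, -0.1, -2.0]
finger_gap: 0.0554
finger_force: 66.2
t: 28.37
ee_pos: [0.5575, -0.0849, 0.1209]
ee_rot: [0.137, 0.142, 0.98, -0.021]
force: [1.0, -0.1, -2.5]
finger_gap: 0.0556
finger_force: 66.3
t: 28.53
ee_pos: [0.5529, -0.0796, 0.1195]
ee_rot: [0.134, 0.14, 0.981, -0.02]
force: [-0.4, 0.7, -1.9]
finger_gap: 0.0556
finger_force: 66.3
[ 0.55288054 -0.07961817  0.11953984] [[-0.925  0.279  0.258]
 [ 0.269  0.96  -0.077]
 [-0.269 -0.002 -0.963]] [-0.26204212  0.36476094  1.95417095 -0.01391945  0.55031975 -1.53898119]
[ 0.09802034 -0.00415058  0.31127126]
tilt deg of cup axis 0.4757662573059637
```

Descend to just above contact, then set down.

```bash
python3 -m creep '[{"delta_rot":[0,0,0],"dp":[0.03,0,0.1],"grip":1},{"delta_rot":[0,0,0],"dp":[0.06,-0.002,0.2],"grip":1},{"delta_rot":[0,0,0],"dp":[0.085,-0.004,0.27],"grip":1},{"delta_rot":[0,0,0],"dp":[0.098,-0.004,0.311],"grip":1},{"delta_rot":[0,0,0],"dp":[0.098,-0.004,0.311],"grip":1}]' | tail -6
python3 -m creep '[{"delta_rot":[0,0,0],"dp":[0,0,0],"grip":1},{"delta_rot":[0,0,0],"dp":[0,0,0],"grip":1}]' | tail -6
python3 -m creep '[{"delta_rot":[0,0,0],"dp":[0.002,0,0.006],"grip":1},{"delta_rot":[0,0,0],"dp":[0.003,0,0.011],"grip":1},{"delta_rot":[0,0,0],"dp":[0.003,0,0.011],"grip":1}]' | tail -6
```

```text
t: 28.95
ee_pos: [0.5473, -0.078, 0.0356]
ee_rot: [0.132, 0.139, 0.981, -0.02]
force: [-0.8, 0.7, -2.9]
finger_gap: 0.0551
finger_force: 66.2
t: 29.12
ee_pos: [0.5503, -0.0792, 0.0389]
ee_rot: [0.135, 0.139, 0.981, -0.02]
force: [-0.1, 0.7, -1.4]
finger_gap: 0.0553
finger_force: 66.2
t: 29.37
ee_pos: [0.5501, -0.0797, 0.036]
ee_rot: [0.136, 0.139, 0.981, -0.02]
force: [0.0, -0.4, -1.4]
finger_gap: 0.0554
finger_force: 66.2
```

```bash
python3 -m creep '[{"delta_rot":[0,0,0],"dp":[0.001,0,0.005],"grip":1},{"delta_rot":[0,0,0],"dp":[0.002,0,0.009],"grip":1},{"delta_rot":[0,0,0],"dp":[0.002,0,0.009],"grip":1}]' | tail -6
python3 -m creep '[{"delta_rot":[0,0,0],"dp":[0,0,0],"grip":-1},{"delta_rot":[0,0,0],"dp":[0,0,0],"grip":-1},{"delta_rot":[0,0,0],"dp":[0,0,0],"grip":-1},{"delta_rot":[0,0,0],"dp":[0,0,0],"grip":-1},{"delta_rot":[0,0,0],"dp":[0,0,0],"grip":-1}]' | tail -6
python3 -m creep '[{"delta_rot":[0,0,0],"dp":[-0.04,0,-0.14],"grip":-1},{"delta_rot":[0,0,0],"dp":[-0.08,0,-0.28],"grip":-1},{"delta_rot":[0,0,0],"dp":[-0.12,0,-0.42],"grip":-1},{"delta_rot":[0,0,0],"dp":[-0.14,0,-0.5],"grip":-1},{"delta_rot":[0,0,0],"dp":[-0.14,0,-0.5],"grip":-1}]' | tail -6
python3 - <<'E'
from h import *
im,d=viewer.camera('scene');P=cloud('scene',d)
a=im[130:340,50:350];save('s12.png',cv2.resize(a,(800,560),interpolation=cv2.INTER_CUBIC))
z=P[...,2]
dd=np.hypot(P[...,0]-.551,P[...,1]+.08);p=P[(dd<.045)&(abs(z-.044)<.006)&(d>0)];print('cup',len(p),(p.min(0)+p.max(0))/2,p.max(0))
dd=np.hypot(P[...,0]-.535,P[...,1]-.05);p=P[(dd<.045)&(abs(z-.053)<.006)&(d>0)];print('die',len(p),(p.min(0)+p.max(0))/2,p.max(0))
for n in['spacer_top_mid','pellet_mid','spacer_low_mid']:
    print(n,[(round(r['score'],2),np.round(r['pixel']),ray('scene',r['pixel'],.009).round(3)) for r in finder.pinpoint('scene',n)[:3]])
E
```

```text
t: 29.62
ee_pos: [0.55, -0.0799, 0.0339]
ee_rot: [0.136, 0.139, 0.981, -0.02]
force: [-2.3, 1.4, 6.7]
finger_gap: 0.0556
finger_force: 67.3
t: 30.03
ee_pos: [0.5499, -0.0798, 0.0331]
ee_rot: [0.135, 0.139, 0.981, -0.02]
force: [-0.3, 0.3, 0.4]
finger_gap: 0.0849
finger_force: 0.0
t: 30.45
ee_pos: [0.5531, -0.0803, 0.1682]
ee_rot: [0.14, 0.139, 0.98, -0.021]
force: [1.2, -0.9, -0.6]
finger_gap: 0.0853
finger_force: 0.0
cup 195 [ 0.5499222  -0.081722    0.04213139] [ 0.57896533 -0.05163859  0.04625504]
die 138 [0.53320608 0.04650766 0.05097627] [0.55761384 0.07090058 0.0548877 ]
spacer_top_mid [(0.52, array([195., 288.]), array([0.481, 0.318, 0.009]))]
pellet_mid [(0.37, array([194., 280.]), array([0.455, 0.309, 0.009]))]
spacer_low_mid [(0.5, array([192., 282.]), array([0.453, 0.321, 0.009]))]
```

View pics/s12.png

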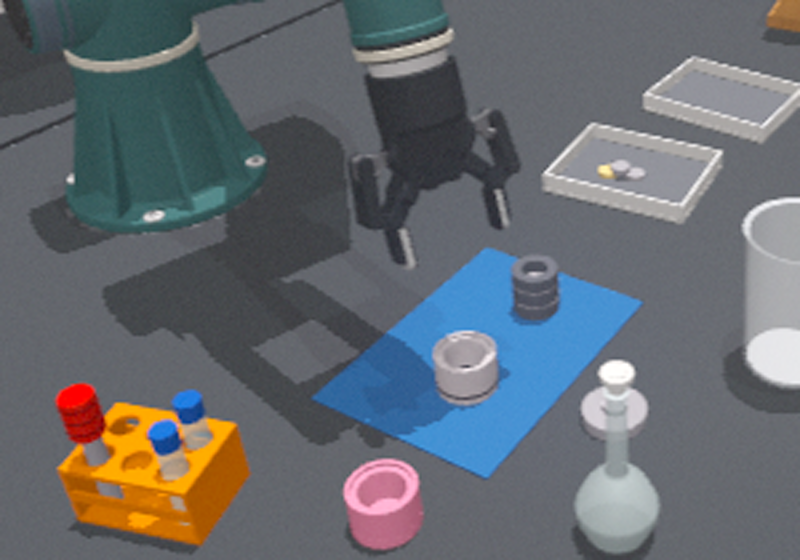

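The final picture shows the drift upright in the rack (415,80), the die (285,535) and the empty cup (367,465) standing on the mat, and all three pieces in the tray (170,620). The bystanders have not moved. I hand the job in.

```bash
python3 -c "
from bench import order
print(order.job_done())"
```

```text
the job is handed in; nothing more can be done
None
```

I handed the job in at about 30 s of robot time: in the last picture the drift is back upright in the rack, the die and empty cup stand on the mat, all three pieces lie in the tray, and the flask, jug and die's base look undisturbed; the hand-in returned no verdict.

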